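Tidy the radio desk

ROBOT

A 7-joint arm with a two-finger parallel gripper is mounted at the origin on the work surface. World frame = base frame: x ahead of the robot, y to its left, z up, the work surface at z = 0. Lengths are in mm, angles in rad, forces in N, time in s.
With the tool pointing down it reaches from about 400 to 875 mm from the base axis. Payload 4.4 kg.
Tool frame: the origin (TCP) lies at the centre of the arm's flange, where the gripper is bolted on; the fingertips stand 173 mm ahead of it and the grasp point (between the pads) lies 155 mm ahead of it; z points along the fingers, y is the direction in which the jaws open and shut (so a half turn about z gives the same grasp; the last joint's range is limited). The gripper opens to 85 mm and grips with 20 to 120 N. Pads are 22 mm wide; open, the fingers measure 114 mm over their backs; the gripper's body (76 mm by 85 mm) begins 54 mm behind the grasp point. The pads swing forward as they close: fully open they stand 13 mm farther back than shut.
Start: joints at [1.118, 0.628, 0.038, 1.517, -0.027, 0.996, -0.02], TCP at [245.219, -601.983, 404.713] pointing down, gripper open.
Joint ranges: [-3.06, 3.06], [-0.37, 2.12], [-1.25, 1.32], [0.18, 2.47], [-1.1, 4.24], [0.23, 1.98], [-2.94, 2.94]. Speed limits (rad/s): [2.57, 2.57, 3.14, 3.14, 3.14, 3.14, 3.14].

INTERFACE

Orientations are given as [roll, pitch, yaw] about the fixed x, y, z axes, in that order (R = Rz(yaw) Ry(pitch) Rx(roll)).
In Python, from cell import * gives the robot as it stands. The module is installed in compiled form; this text tells all that it offers.
- The arm moves only by the shell command python3 -m jog 'ROWS'. ROWS is JSON, one flat list of numbers, 5 for each row, row after row: the shift along the tool's x, y, z in mm, then the turn about the tool's z in degrees, then the finger opening in mm, from 0 to 85.4. A call has 1 to 20 rows; each row is the pose to reach, as a shift and turn from the pose commanded when the call began, along the tool's axes at that moment; what a row does not reach only later rows make up. A row lasts 1/12 s, in which the tool goes at most 41.7 mm and 7.16 degrees, less where a joint would pass 70% of its speed; a pose out of reach is approached as far as the arm can. A call with a gripper value outside its range is refused whole. The fingers move at their own pace and stop on an object; the grip force is fixed at half the most. Time passes only in rows, so rows that repeat a pose let the fingers close. It gives the time, the measured TCP pose, the force and the opening at its end, in the units of the state.
- read_state(): the state, without advancing time (a new reading comes with each control period).
- get_image(name): name is "scene" or "side" or "wrist"; returns (picture, depth): 420x560x3 uint8, blue, green, red; 420x560 float32, mm along the optical axis (not along the pixel's ray), 0 where there is no reading.
- camera_params(name): a dict with "K" (3x3 intrinsics, pixels), "T" (4x4, takes a point from camera to world coordinates). Camera axes: x right, y up, looking along -z (the intrinsics and any distortion apply to the point x, -y, -z); pixel columns grow to the right and rows downward; lengths in mm; the calibration is good to about 2 mm. The wrist camera is an equidistant fisheye: a pixel r from the principal point sees the ray r / f radians off the axis. A picture is of the moment at which its call begins: read the wrist's pose just before it. camera_params takes no time and is no camera call; for the wrist camera it gives the pose at the moment of the call.
- finish_job(): hands the job in, once; it reports no verdict.
The state is a dict: "clock": time; "qpos": joint angles; "qd": joint speeds; "tau": joint torques, N m; "eef_pos": TCP position; "tool_rot": TCP orientation; "force": force on the tool from outside, world axes, zero at the start; "torque": the same for the moment, N m; "width": finger opening in mm.
Only numpy, scipy, OpenCV 4.12 (cv2) and the standard library are available. Lean on these libraries where they do the work, as an engineer would, in place of code of your own. Each camera call takes 0.05 s, during which the arm holds its last target.

TASK

Tidy the radio desk: first push the loose black antenna tuner square and flush into the corner of the two low rails, then stack all the loose cardboard cartons lying on it in one neat column, each centred on the tuner and in line with its length, longest carton at the bottom and shortest on top. Take the tablet and the board out of the rack and lean both, side by side, against the front of the grey power supply (its long side away from the robot): foot on the desk, tilted back 10 to 30 degrees, screen or paper outward, straight to the supply and within its width. Do not drop a panel flat or tip the mug, and let go of everything.

Things in the scene. Friction and masses are not known exactly. Their poses are not given: they have to be found in the camera images.
- corner: Two low aluminium rails fixed to the desk, 24 mm high and 14 mm thick, meeting at a right angle. Origin: the inner corner, at desk level. One rail's inner face is the plane x = 0, running 196 mm along +y; the other's is y = 0, running 135 mm along -x. The tuner belongs at x < 0, y > 0 of this frame, touching both.
- tuner: Antenna tuner, a loose closed black box, 120 (x) x 170 (y) x 50 (z) mm, about 0.45 kg, too wide to grip; slides on the desk. Origin: centre of its underside. In the corner its +x face touches one rail, its -y face the other, so that its origin is at (-60, 85) mm in the corner's frame.
- long_carton: Closed cardboard carton with a square section, 58 (x) x 135 (y, its length) x 58 (z) mm, about 0.36 kg; starts lying flat. Origin: the centre of the box, 29 mm above what it lies on; any long side may be down. May be absent.
- middle_carton: Closed cardboard carton with a square section, 58 (x) x 110 (y, its length) x 58 (z) mm, about 0.29 kg; starts lying flat. Origin: the centre of the box, 29 mm above what it lies on; any long side may be down. May be absent.
- short_carton: Closed cardboard carton with a square section, 58 (x) x 85 (y, its length) x 58 (z) mm, about 0.22 kg; starts lying flat. Origin: the centre of the box, 29 mm above what it lies on; any long side may be down. May be absent.
- supply: Heavy grey power supply fixed to the desk, 100 (x) x 280 (y) x 100 (z) mm. Origin: centre of its underside. Its front, the flat upright face at x = -50 mm, is turned away from the robot; panels lean on that face's upper edge, 100 mm above the desk.
- rack: Fixed grey plastic rack, 130 x 130 mm, floor 8 mm thick; two upright slots across y at x = -30 and +30 mm, each 16 mm wide between walls that reach 63 mm above the desk. Origin: centre of its underside.
- tablet: Tablet computer in a grey cover, 12 mm thick (x), 120 mm wide (y), 180 mm tall (z), 0.33 kg; starts standing in a rack slot. Origin: centre of its lower edge face; z runs up the panel; the dark screen is on its -x face, which must end outward, away from the supply.
- board: Plywood reference board, 10 mm thick (x), 110 mm wide (y), 190 mm tall (z), 0.22 kg; starts standing in a rack slot. Origin: centre of its lower edge face; z runs up the panel; a white paper sheet is on its -x face, which must end outward, away from the supply.
- mug: White coffee mug, a bystander, 76 mm across, 90 mm high, loose. Origin: centre of its underside.

How it is judged (in metres and radians):
On the way:
1. the tuner is pushed square and flush into the rail corner, with nothing stacked on it yet (x of tuner in the frame of corner above -0.064 m and y of tuner in the frame of corner below 0.089 m and angle between the x axis of tuner and the x axis of corner, either way round below 0.035 rad and height (world z) of each of long_carton, middle_carton, short_carton below 0.06 m), for 0.2 s.
At the end, for the whole second after the job is handed in: Tuner within 4 mm of both rails, square to 2 deg; cartons lying in one column on it, centred to 12 mm, lined up to 7 deg, longer below shorter; panels foot on desk, touching the supply, tilted 6 to 35 deg, screen/paper out, parallel to 11 deg, middle within 90 mm of its middle; all at rest (x of tuner in the frame of corner above -0.064 m and y of tuner in the frame of corner below 0.089 m and angle between the x axis of tuner and the x axis of corner, either way round below 0.035 rad and angle between tuner's own z axis and vertical below 0.05 rad and x of long_carton in the frame of tuner between -0.012 and 0.012 m and y of long_carton in the frame of tuner between -0.012 and 0.012 m and angle between the y axis of each of long_carton, middle_carton, short_carton and the y axis of tuner, either way round below 0.12 rad and angle between long_carton's own y axis and vertical between 1.5 and 1.64 rad and height (world z) of long_carton between 0.07 and 0.1 m and linear speed of each of long_carton, middle_carton, short_carton, tablet, board below 0.03 m/s and x of middle_carton in the frame of tuner between -0.012 and 0.012 m and y of middle_carton in the frame of tuner between -0.012 and 0.012 m and angle between middle_carton's own y axis and vertical between 1.5 and 1.64 rad and height (world z) of middle_carton between 0.07 and 0.155 m and x of short_carton in the frame of tuner between -0.012 and 0.012 m and y of short_carton in the frame of tuner between -0.012 and 0.012 m and angle between short_carton's own y axis and vertical between 1.5 and 1.64 rad and height (world z) of short_carton above 0.07 m and height (world z) of short_carton above 0.12 m and contact force between each of tablet, board and supply above 0.03 N and angle between tablet's own z axis and vertical between 0.1 and 0.61 rad and height (world z) of each of tablet, board below 0.02 m and x of supply in the frame of tablet above 0 m and y of tablet in the frame of supply between -0.09 and 0.09 m and x of each of tablet, board in the frame of supply below -0.05 m and angle between the y axis of each of tablet, board and the y axis of supply, either way round below 0.2 rad and angle between board's own z axis and vertical between 0.1 and 0.61 rad and x of supply in the frame of board above 0 m and y of board in the frame of supply between -0.09 and 0.09 m).
It fails at once if the mug is tipped (angle between mug's own z axis and vertical above 0.6 rad).
It fails at once if the tablet is dropped flat (angle between tablet's own z axis and vertical above 1.2 rad).
It fails at once if the board is dropped flat (angle between board's own z axis and vertical above 1.2 rad).
Of long_carton, middle_carton, short_carton only 2 to 3 are there at a start; the rules pass over those that are not, and their reading is None.
At some moment in a run one of long_carton, middle_carton, short_carton may be knocked a few centimetres aside while the robot is not near it.
It also fails if it takes over 210 s, if anything falls off the work surface, if the arm or the gripper's body presses on something with over 40 N, if the wrist force passes 120 N, or if a joint passes its speed limit or range.

## Working session

There is one attempt and no reset: what is moved stays moved. The work goes in short steps, Python scripts to look and compute and a shell command to move; the robot and the scene stay as the last step left them, time stands still between calls to the robot, and variables do not carry over. Pictures are saved under pics/ and viewed, and the job is handed in when it is done.

```bash
mkdir -p pics; ls; cat > h.py <<'E'
import numpy as np, cv2
from cell import *
from scipy.spatial.transform import Rotation as R
def snap(name,f):
    im,d=get_image(name); p=camera_params(name); cv2.imwrite('pics/'+f+'.png',im); np.savez('pics/'+f+'.npz',im=im,d=d,K=p['K'],T=p['T']); return im,d,p
def pts(d,K,T):
    K=np.array(K);T=np.array(T);v,u=np.mgrid[0:d.shape[0],0:d.shape[1]]
    x=(u-K[0,2])/K[0,0]*d; y=(v-K[1,2])/K[1,1]*d
    P=np.stack([x,-y,-d],-1)@T[:3,:3].T+T[:3,3]; P[d<=0]=np.nan; return P
E
python3 - <<'E'
from h import *
for n in ['scene','side','wrist']:
    im,d,p=snap(n,n+'0'); print(n,p); 
s=read_state(); print(s)
E
```

```text
pics
scene {'K': array([[483.24928023,   0.        , 283.15996386],
       [  0.        , 483.24928023, 220.19469817],
       [  0.        ,   0.        ,   1.        ]]), 'T': array([[ 7.55709073e-01, -4.52289559e-01,  4.73643275e-01,
         1.14814542e+03],
       [ 6.54750214e-01,  5.05931336e-01, -5.61547541e-01,
        -7.48256031e+02],
       [ 1.43511146e-02,  7.34484607e-01,  6.78473586e-01,
         9.09263681e+02],
       [ 0.00000000e+00,  0.00000000e+00,  0.00000000e+00,
         1.00000000e+00]])}
side {'K': array([[431.35206776,   0.        , 275.82929113],
       [  0.        , 431.35206776, 210.21304279],
       [  0.        ,   0.        ,   1.        ]]), 'T': array([[ 9.33215269e-01,  2.71800447e-01, -2.35018676e-01,
         3.46244191e+02],
       [-3.59258354e-01,  7.17694009e-01, -5.96530590e-01,
        -6.04740075e+02],
       [ 6.53421460e-03,  6.41123878e-01,  7.67409589e-01,
         8.06651828e+02],
       [ 0.00000000e+00,  0.00000000e+00,  0.00000000e+00,
         1.00000000e+00]])}
wrist {'K': array([[325.1922621 ,   0.        , 278.39920063],
     
[... 411 characters left out ...]
0e+00,
         1.00000000e+00]])}
{'clock': 0.15, 'qpos': array([ 1.11821712,  0.62912749,  0.03844903,  1.51811533, -0.02701801,
        0.99629718, -0.01997804]), 'qd': array([ 0.00207426, -0.00300901,  0.00041385, -0.00483006, -0.00025943,
       -0.00147679,  0.00052293]), 'tau': array([ 2.03292650e-03, -5.63804054e+01,  1.22852582e+00, -1.93650663e+01,
        1.13106807e-02,  7.49411382e-03,  5.97186659e-05]), 'eef_pos': array([ 245.13851559, -601.77245475,  404.01151631]), 'tool_rot': array([-3.14016276e+00, -8.99067543e-06,  3.86791374e-01]), 'force': array([-0.69649261,  0.96902978,  0.02881   ]), 'torque': array([-0.03145863,  0.04103235, -0.01478229]), 'width': 85.61192003614293}
```

View pics/scene0.png

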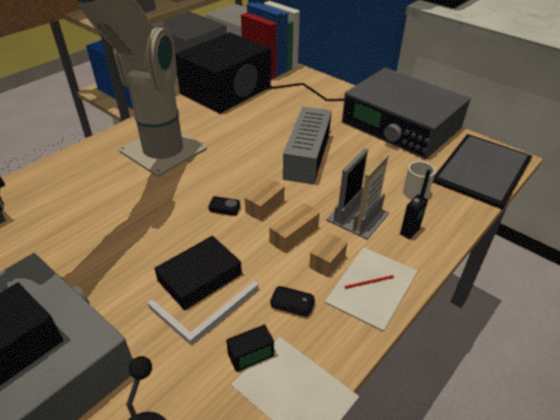

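View pics/side0.png

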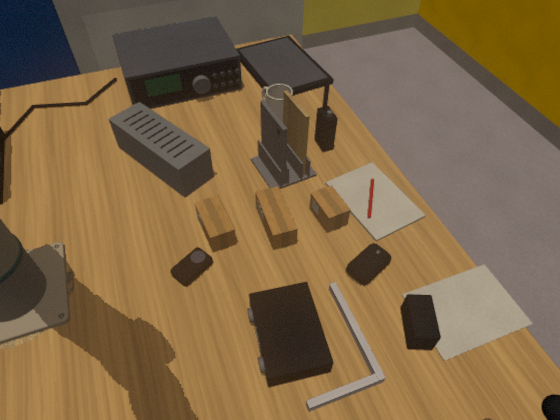

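View pics/wrist0.png

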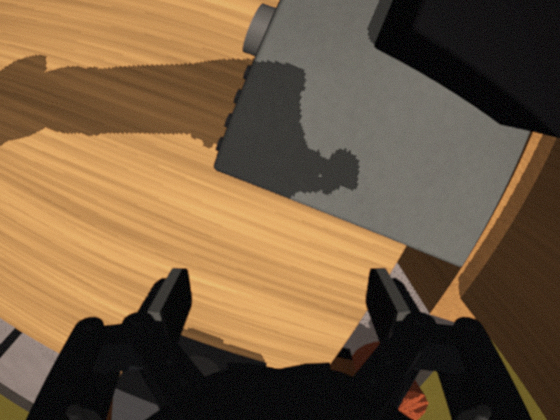

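The scene view shows the tuner at about (200,270), rails with their corner at (190,335), three cartons at (265,200), (295,227) and (328,255), the supply at (307,143), the rack with panels at (360,200) and the mug at (420,180). Next I'll build a height map from depth.

```bash
cat >> h.py <<'E'
def load(f):
    z=np.load('pics/'+f+'.npz'); return z['im'],z['d'],z['K'],z['T']
def top(f,lo,hi,out,x0=250,x1=1000,y0=-450,y1=350,s=1.0):
    # orthographic top picture of points between heights
    im,d,K,T=load(f);P=pts(d,K,T)
    o=np.zeros((int((x1-x0)*s),int((y1-y0)*s),3),np.uint8)
    m=(P[...,2]>lo)&(P[...,2]<hi)&(P[...,0]>x0)&(P[...,0]<x1)&(P[...,1]>y0)&(P[...,1]<y1)
    q=P[m];r=((x1-q[:,0])*s).astype(int).clip(0,o.shape[0]-1);c=((y1-q[:,1])*s).astype(int).clip(0,o.shape[1]-1)
    o[r,c]=im[m]; o=cv2.dilate(o,np.ones((2,2)))
    for k in range(int(x0),int(x1),100): cv2.putText(o,str(k),(0,int((x1-k)*s)),0,.35,(0,255,0)); o[int((x1-k)*s)-1,:,1]=120
    for k in range(int(y0+50),int(y1),100): cv2.putText(o,str(k),(int((y1-k)*s),10),0,.35,(0,255,0)); o[:,int((y1-k)*s),1]=120
    cv2.imwrite('pics/'+out+'.png',o)
def rects(f,lo,hi,minA=60,box=(250,1000,-450,350)):
    im,d,K,T=load(f);P=pts(d,K,T)
    m=((P[...,2]>lo)&(P[...,2]<hi)&(P[...,0]>box[0])&(P[...,0]<box[1])&(P[...,1]>box[2])&(P[...,1]<box[3])).astype(np.uint8)
    m=cv2.morphologyEx(m,cv2.MORPH_OPEN,np.ones((3,3)))
    n,L,st,_=cv2.connectedComponentsWithStats(m)
    for i in range(1,n):
        if st[i,4]<minA: continue
        q=P[L==i]; c,wh,a=cv2.minAreaRect(q[:,:2].astype(np.float32))
        print('px',st[i,:5],'c',np.round(c,1),'wh',np.round(wh,1),'ang',round(a,1),'z %.1f'%np.median(q[:,2]),'bgr',np.median(im[L==i],0))
E
python3 - <<'E'
from h import *
for n in ['scene0','side0']:
    top(n,8,260,'top_'+n)
    for lo,hi in [(18,30),(44,56),(50,64),(85,105)]:
        print(n,lo,hi); rects(n,lo,hi)
E
```

```text
scene0 18 30
px [209 197  31  15 238] c [364.6 -74.9] wh [81.2 48.5] ang 31.4 z 26.2 bgr [24. 24. 26.]
px [148 282 110  59 916] c [ 556.6 -326.3] wh [210.4 149.7] ang 88.9 z 23.8 bgr [159. 171. 180.]
px [279 302  34  13 187] c [ 742.5 -219.6] wh [76.  21.2] ang 32.8 z 25.2 bgr [20. 21. 22.]
scene0 44 56
px [ 155  237   87   62 2782] c [ 497.8 -289.1] wh [171.  125.5] ang 82.7 z 49.9 bgr [26. 26. 28.]
scene0 50 64
px [283 164  30   8 102] c [432.7 159.1] wh [89.3 12.2] ang 26.3 z 56.7 bgr [48.  51.5 52. ]
px [245 179  39  29 589] c [438.9  11.7] wh [ 60.6 115.2] ang 3.9 z 57.4 bgr [ 79. 124. 160.]
px [406 178  16  10  60] c [724.1 325. ] wh [15.7 52.8] ang 87.3 z 57.0 bgr [ 82.  96. 103.]
px [359 199  23  22 127] c [701.4 145.8] wh [ 17.9 105.6] ang 0.3 z 60.3 bgr [51. 57. 60.]
px [270 204  50  35 841] c [574.4 -21. ] wh [140.4  61. ] ang 88.2 z 57.5 bgr [ 82. 128. 165.]
px [311 234  37  30 646] c [701.3 -41.5] wh [59.3 89.9] ang 5.9 z 57.4 bgr [ 80. 126. 163.]
px [226 325  49  35 997] c [ 741.4 -362.6] wh [90.2 51.1] ang 67.2 z 59.5 bgr [26. 26. 28.]
scene0 85 105
px [ 283  113   45 
[... 1120 characters left out ...]
z 57.7 bgr [ 62. 113. 154.]
px [311 186  38  34 751] c [701.4 -40.6] wh [58.9 87.9] ang 5.0 z 57.7 bgr [ 64. 113. 152.]
px [ 195  196   40   43 1031] c [439.4  12.2] wh [ 57.8 113.3] ang 3.7 z 57.6 bgr [ 61. 112. 152.]
px [ 406  295   34   45 1219] c [ 740.  -362.4] wh [89.4 50.6] ang 67.4 z 59.8 bgr [31. 38. 47.]
side0 85 105
px [316 114  21  14 117] c [789.5 189.7] wh [27.4 64.4] ang 30.8 z 94.0 bgr [25. 36. 48.]
px [ 119  117   91   57 2616] c [384.9 265.1] wh [102.4 237.4] ang 27.3 z 99.1 bgr [ 89.  97. 103.]
px [287 131  20  23 116] c [688.9 140.7] wh [10.4 85.9] ang 11.6 z 94.9 bgr [40. 63. 82.]
px [262 134  24  29 132] c [627.7 140.8] wh [ 10.4 108.5] ang 11.0 z 94.4 bgr [43. 52. 63.]
```

View pics/top_scene0.png

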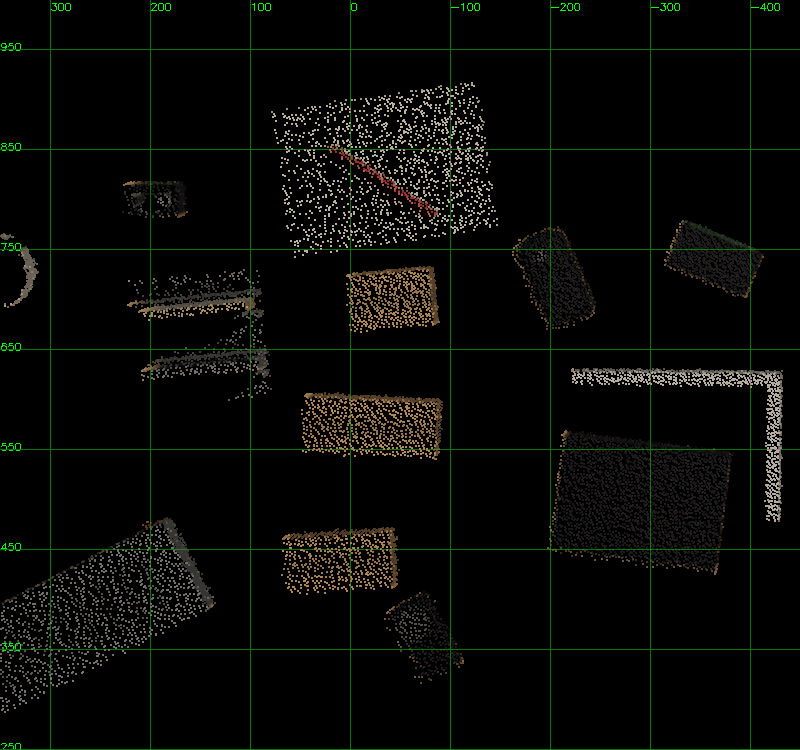

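View pics/top_side0.png

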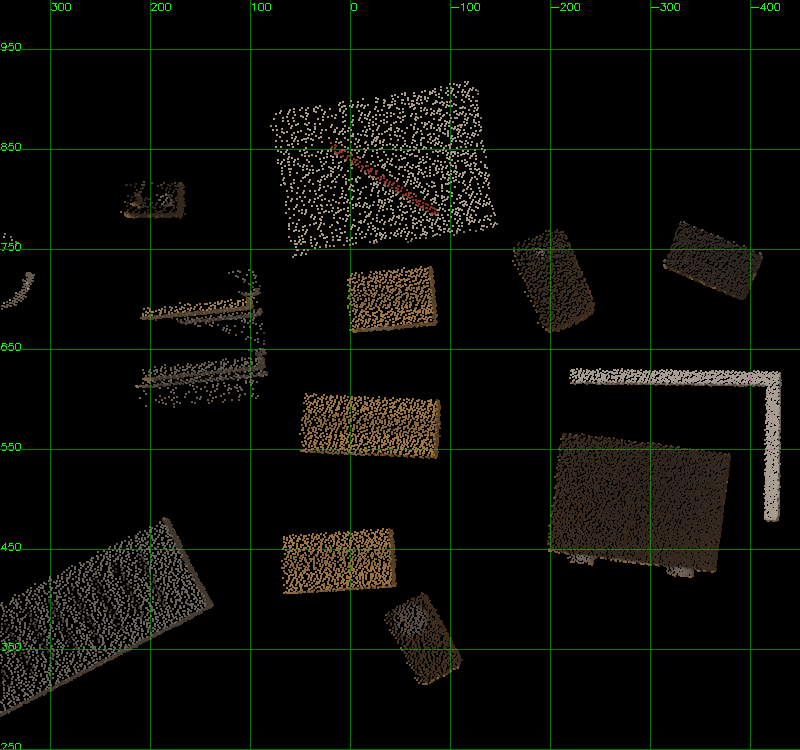

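The map shows three cartons: middle about (439,12), long (574,-20), short (701,-41). The tuner is about (498,-288) with yaw −7°, and the corner is about (615,-417) with yaw −1°. The screen and paper both face +x. Next I'll measure the supply, panels and mug.

```bash
python3 - <<'E'
from h import *
for n in ['scene0','side0']:
    print(n)
    rects(n,94,104,200,(200,520,100,480))
    for lo,hi in [(75,110),(110,145),(145,180),(178,205)]:
        print(lo,hi);rects(n,lo,hi,40,(580,760,60,230))
    rects(n,-1,22,60,(560,760,60,230))
    rects(n,70,95,40,(640,900,230,420))
for n in ['side0','scene0']:
    im=cv2.imread(f'pics/{n}.png'); 
    c=im[60:200,230:360] if n[1]=='i' else im[130:250,310:450]
    cv2.imwrite(f'pics/crop_{n}.png',cv2.resize(c,None,fx=4,fy=4,interpolation=cv2.INTER_CUBIC))
E
```

```text
scene0
px [ 284  107   48   53 1596] c [372.8 285.5] wh [101.2 288. ] ang 27.2 z 99.5 bgr [100. 109. 111.]
75 110
px [339 177  25  27 211] c [637. 147.] wh [ 12.5 121.8] ang 0.8 z 92.8 bgr [10.  8.  8.]
px [360 186  23  27 183] c [694.9 152.1] wh [ 11.3 110.1] ang 1.6 z 92.0 bgr [61. 73. 83.]
110 145
px [340 166  26  29 222] c [637.1 146.1] wh [ 12.5 121.5] ang 1.2 z 127.4 bgr [12.  11.5 10.5]
px [362 175  23  28 195] c [696.3 152.6] wh [ 11.4 111.4] ang 0.5 z 128.4 bgr [63. 74. 83.]
145 180
px [341 155  27  29 244] c [637.9 146.5] wh [ 14.4 122.5] ang 0.6 z 162.6 bgr [21. 20. 21.]
px [364 164  23  27 201] c [695.6 152.7] wh [ 10.8 112.8] ang 0.9 z 163.2 bgr [66. 79. 87.]
178 205
px [343 149  26  25 180] c [632.5 147.2] wh [ 14.6 123.3] ang 4.8 z 186.4 bgr [ 88.5  97.  102. ]
px [365 154  24  27 221] c [691.6 153.7] wh [ 11.8 114. ] ang 5.7 z 195.2 bgr [ 62.  94. 115.]
px [325 204  65  36 797] c [659.  151.2] wh [144.5 136.4] ang 7.5 z 7.7 bgr [68. 77. 84.]
px [408 162  28  21 291] c [728.3 354.7] wh [76.3 77.4] ang 53.7 z 81.9 bgr [ 84.  97. 104.]
side0
px [ 109  103  100   68 3011]
[... 422 characters left out ...]
] ang 10.8 z 127.8 bgr [43. 52. 62.]
145 180
px [283 101  26  33 302] c [687.8 153.2] wh [ 10.  110.6] ang 9.4 z 163.0 bgr [41. 64. 81.]
px [260 107  27  37 313] c [628.8 145.8] wh [ 12.6 120.7] ang 9.4 z 162.0 bgr [44. 52. 61.]
178 205
px [283  91  26  32 294] c [692.3 154.7] wh [ 13.4 111.7] ang 6.5 z 194.4 bgr [43.5 67.  85. ]
px [260 101  27  32 236] c [632.3 146.7] wh [ 13.2 119.5] ang 5.6 z 186.8 bgr [79.  86.  96.5]
px [249 155  67  35 900] c [640.8 132. ] wh [107.8 185.7] ang 50.8 z 7.5 bgr [ 77.  94. 104.]
px [264  84  28  12 179] c [733.  372.7] wh [60.7 73.9] ang 75.0 z 82.8 bgr [75. 88. 99.]
px [266  97  17   8 100] c [705.1 334.4] wh [15.3 51.4] ang 45.2 z 81.0 bgr [74. 88. 99.]
```

View pics/crop_scene0.png

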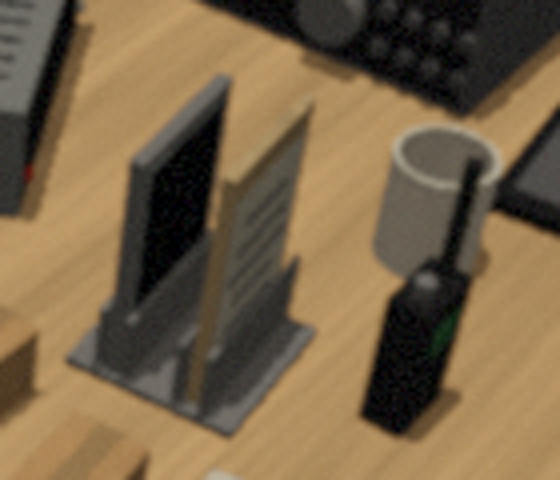

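View pics/crop_side0.png

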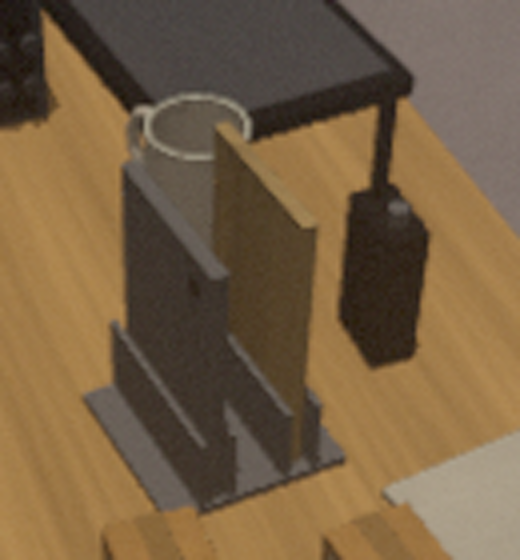

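The tablet's top is centred at (632,147), the board's at (692,154), with normals at about 5.6°. The supply is centred at (373.5,285.5) with its outward normal at 27.3°. The mug is at (730,360). Now the tuner push.

```bash
cat >> h.py <<'E'
def go(x,y,z,yaw):
    s=read_state(); M=R.from_euler('xyz',s['tool_rot'])
    w=np.degrees(s['tool_rot'][2]); dy=(yaw-w+180)%360-180
    sh=M.inv().apply(np.array([x,y,z])-s['eef_pos'])
    print('shift',np.round(sh,1),'turn',round(-dy,1),'rows',max(np.linalg.norm(sh)/41.7,abs(dy)/7.16))
E
python3 -c "
from h import *
go(385,-284,404,-1)"
```

```text
shift [ 249.4 -241.5    0.4] turn 23.2 rows 8.325887947695891
```

```bash
python3 -m jog '[249,-241,0,23,30, 249,-241,0,23,30, 249,-241,0,23,30, 249,-241,0,23,30, 249,-241,0,23,30, 249,-241,0,23,30, 249,-241,0,23,30, 249,-241,0,23,30, 249,-241,0,23,30, 249,-241,0,23,30, 249,-241,0,23,30, 249,-241,214,23,30, 249,-241,214,23,30, 249,-241,214,23,30, 249,-241,214,23,30, 249,-241,214,23,30, 249,-241,214,23,30, 249,-241,214,23,30, 249,-241,214,23,30]'
python3 -c "
from h import *
snap('side','side1'); print(read_state()); go(385,-284,190,-1)"
```

```text
clock: 1.73
eef_pos: [384.8, -286.3, 191.8]
tool_rot: [3.14, -0.001, -0.017]
force: [-0.2, -0.2, 0.6]
width: 29.7
{'clock': 1.7833, 'qpos': array([ 0.54503596,  0.76489516,  0.0521983 ,  2.13606615, -0.15004411,
        0.24002713, -0.858435  ]), 'qd': array([-0.00934225, -0.03199162, -0.0041016 , -0.00102061,  0.00093481,
       -0.00771688, -0.00014781]), 'tau': array([ 1.86937898e-01, -4.68257546e+01,  1.51143283e+00, -5.14498562e+00,
        1.99569469e-03,  4.75816126e-02,  6.30743671e-03]), 'eef_pos': array([ 385.34282881, -286.24379243,  192.83562764]), 'tool_rot': array([ 3.13901017e+00, -2.95412389e-03, -1.60110260e-02]), 'force': array([ 0.51926273, -0.46811367,  0.45063121]), 'torque': array([0.00250085, 0.02805144, 0.03858462]), 'width': 29.989743130364502}
shift [-0.4 -2.2  2.8] turn 0.1 rows 0.08710326063651361
```

View pics/side1.png

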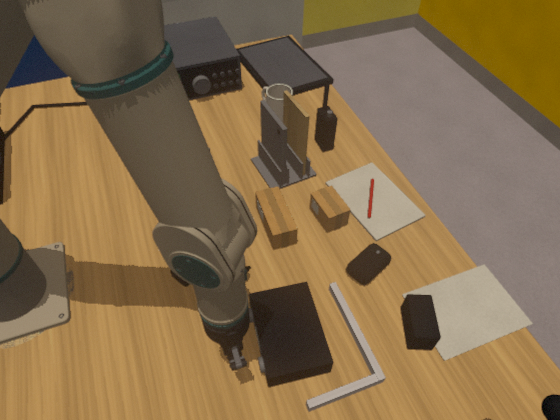

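```bash
python3 -m jog '[20,0,2,0,30, 35,0,2,0,30, 42,0,2,0,30, 48,0,2,0,30, 54,0,2,0,30, 60,0,2,0,30, 65,0,2,0,30, 70,0,2,0,30, 75,0,2,0,30, 80,0,2,0,30, 85,0,2,0,30, 88,0,2,0,30, 90,0,2,0,30, 90,0,2,0,30]'
python3 -c "
from h import *
snap('scene','s2');rects('s2',44,56,300); snap('side','d2');rects('d2',44,56,300)"
```

```text
clock: 2.95
eef_pos: [473.2, -286.8, 190.7]
tool_rot: [3.141, 0.002, -0.016]
force: [-4.0, -0.9, 4.2]
width: 29.8
px [ 171  243   86   66 2927] c [ 543.1 -282.5] wh [171.8 126.5] ang 89.1 z 49.8 bgr [25. 24. 26.]
px [ 289  271   69   97 3904] c [ 544.9 -281.4] wh [170.9 120.4] ang 89.0 z 49.8 bgr [32. 39. 49.]
```

View pics/s2.png

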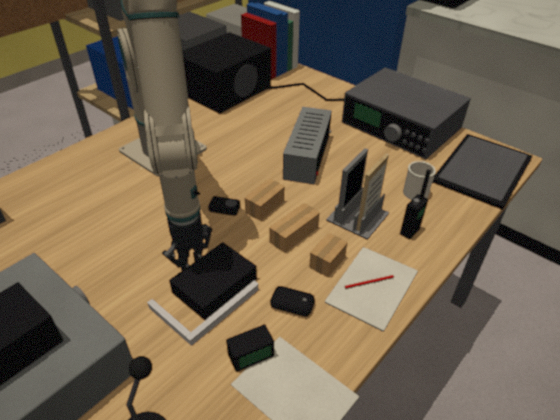

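```bash
python3 -m jog '[4,0,0,0,30, 8,0,0,0,30, 11,0,0,0,30, 13,0,0,0,30, 14,0,0,0,30, 14,0,0,0,30]'; python3 -c "
from h import *
go(585,-150,300,89)
snap('side','d3');rects('d3',44,56,300)"
```

```text
clock: 3.55
eef_pos: [485.4, -287.0, 190.4]
tool_rot: [-3.141, 0.006, -0.016]
force: [-9.6, -0.2, 7.1]
width: 30.2
shift [  96.7 -138.7 -110. ] turn -89.9 rows 12.560484405927111
px [ 296  270   67   96 3793] c [ 556.6 -281.1] wh [170.9 121.1] ang 89.2 z 49.8 bgr [31. 38. 49.]
```

```bash
python3 -m jog '[-20,0,0,0,45, -30,0,-60,0,45, -20,-20,-100,-8,45, 0,-60,-110,-20,45, 72,-137,-110,-90,45, 72,-137,-110,-90,45, 72,-137,-110,-90,45, 72,-137,-110,-90,45, 72,-137,-110,-90,45, 72,-137,-110,-90,45, 72,-137,-110,-90,45, 72,-137,-110,-90,45, 72,-137,-110,-90,45, 72,-137,-110,-90,45, 72,-137,-40,-90,45, 72,-137,0,-90,45, 72,-137,0,-90,45, 72,-137,0,-90,45, 72,-137,0,-90,45]'; python3 -c "
from h import *
go(557,-225,190,89)"
```

```text
clock: 5.18
eef_pos: [562.7, -150.5, 189.2]
tool_rot: [-3.141, 0.0, 1.556]
force: [0.7, 1.7, 0.1]
width: 45.1
shift [-74.6  -4.6  -0.7] turn 0.2 rows 1.7914406037228432
```

```bash
python3 -m jog '[-20,-5,0,0,45, -32,-5,0,0,45, -38,-5,0,0,45, -44,-5,0,0,45, -50,-5,0,0,45, -55,-5,0,0,45, -60,-5,0,0,45, -65,-5,0,0,45, -70,-5,0,0,45, -75,-5,0,0,45, -78,-5,0,0,45, -81,-5,0,0,45, -81,-5,0,0,45]'; python3 -c "
from h import *
snap('side','d4');rects('d4',44,56,300);rects('d4',18,28,300)"
```

```text
clock: 6.27
eef_pos: [557.8, -229.4, 191.0]
tool_rot: [3.138, -0.002, 1.557]
force: [0.2, 5.5, 5.4]
width: 45.4
px [ 280  287   95  104 5786] c [ 555.9 -324.8] wh [173.7 120.6] ang 89.2 z 49.8 bgr [32. 39. 49.]
px [307 364  78  45 781] c [ 554.7 -415.6] wh [ 28.1 149.9] ang 89.6 z 23.7 bgr [156. 167. 178.]
```

```bash
python3 -m jog '[-3,0,0,0,45, -5,0,0,0,45, -6,0,0,0,45, -7,0,0,0,45, -8,0,0,0,45, -8,0,0,0,45]'; python3 -m jog '[-1,0,0,0,45, -2,0,0,0,45, -2,0,0,0,45, -2,0,0,0,45]'
```

```text
clock: 6.82
eef_pos: [557.9, -234.0, 191.0]
tool_rot: [3.139, -0.007, 1.559]
force: [-2.6, 13.7, 7.1]
width: 44.9
clock: 7.15
eef_pos: [558.0, -234.4, 191.0]
tool_rot: [3.14, -0.009, 1.56]
force: [-2.5, 16.5, 8.6]
width: 44.9
```

```bash
python3 -m jog '[30,0,0,0,30, 30,0,-80,0,30, 20,-20,-110,20,30, -92,-120,-110,90,30, -92,-120,-110,90,30, -92,-120,-110,90,30, -92,-120,-110,90,30, -92,-120,-110,90,30, -92,-120,-110,90,30, -92,-120,-110,90,30, -92,-120,-110,90,30, -92,-120,-110,90,30, -92,-120,-110,90,30,-92,-120,-110,90,30, -92,-120,-40,90,30, -92,-120,0,90,30, -92,-120,0,90,30, -92,-120,0,90,30]'; python3 -c "
from h import *
go(480,-330,190,-1)
snap('side','d5');rects('d5',44,56,300);snap('scene','s5');rects('s5',44,56,300)
rects('s5',18,28,300)"
```

```text
clock: 8.65
eef_pos: [434.1, -330.5, 185.4]
tool_rot: [-3.137, 0.005, -0.015]
force: [-0.3, 0.3, 0.5]
width: 29.9
shift [45.9 -1.2 -4.8] turn 0.2 rows 1.1070175269861957
px [ 288  289   88  104 5683] c [ 556.2 -330.1] wh [170.6 121.5] ang 89.3 z 49.9 bgr [32. 38. 48.]
px [ 157  256   89   70 3179] c [ 555.4 -331.4] wh [171.2 123.9] ang 89.4 z 49.9 bgr [28. 27. 29.]
px [ 149  282  109   60 1032] c [ 557.1 -325.5] wh [212.  150.6] ang 88.7 z 23.7 bgr [157. 168. 177.]
```

View pics/d5.png

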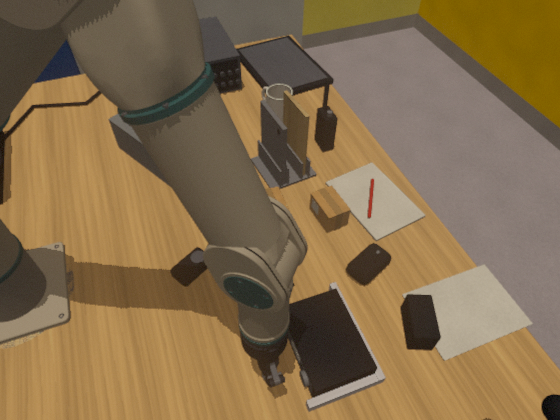

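Nearly flush: the tuner sits against both rails around (330,340). One more firm press along +x.

```bash
python3 -m jog '[25,0,-3,0,30, 38,0,-3,0,30, 43,0,-3,0,30, 47,0,-3,0,30, 50,0,-3,0,30, 53,0,-3,0,30, 55,0,-3,0,30, 56,0,-3,0,30, 56,0,-3,0,30, 56,0,-3,0,30]'
```

```text
clock: 9.58
eef_pos: [485.7, -332.9, 192.1]
tool_rot: [-3.138, 0.011, -0.017]
force: [-11.9, 1.1, 9.8]
width: 29.9
```

```bash
python3 -m jog '[1,0,0,0,30, 3,0,0,0,30, 4,0,0,0,30, 4,0,0,0,30]';python3 -m jog '[-20,0,0,0,50, -30,0,-40,0,50, -20,0,-100,0,80, -20,0,-120,0,80, -20,0,-120,0,80]'; python3 -c "
from h import *
go(570,-20,310,90)
snap('side','d6');rects('d6',44,56,300);snap('scene','s6');rects('s6',44,56,300)
rects('d6',50,64,250,(400,800,-100,100));rects('s6',50,64,250,(400,800,-100,100))
rects('s6',18,28,300)"
```

```text
clock: 9.92
eef_pos: [486.8, -333.2, 192.1]
tool_rot: [-3.136, 0.018, -0.018]
force: [-19.3, 1.4, 16.8]
width: 29.7
clock: 10.33
eef_pos: [477.1, -334.3, 319.6]
tool_rot: [3.134, -0.012, -0.016]
force: [1.4, -0.8, 0.5]
width: 80.2
shift [  87.8 -315.8    8.3] turn -90.9 rows 12.696862445168552
px [ 302  289   74  104 4254] c [ 556. -330.] wh [170.3 120.8] ang 89.3 z 49.9 bgr [31. 37. 47.]
px [ 156  255   89   71 3204] c [ 555.9 -331.2] wh [171.8 122.9] ang 89.5 z 49.9 bgr [25. 25. 27.]
px [ 195  196   40   44 1043] c [439.2  12.6] wh [ 57.7 114.2] ang 3.7 z 57.6 bgr [ 66. 118. 160.]
px [245 179  40  29 598] c [439.2  10.3] wh [ 60.1 115. ] ang 4.0 z 57.5 bgr [ 82. 127. 163.]
px [269 204  51  35 866] c [575.4 -20.7] wh [141.8  61.3] ang 86.9 z 57.5 bgr [ 84. 131. 169.]
px [311 234  37  30 644] c [701.8 -42.7] wh [59.9 90.6] ang 5.5 z 57.4 bgr [ 82. 129. 166.]
px [ 148  282  110   59 1025] c [ 556.  -325.3] wh [211.2 151.6] ang 89.3 z 23.9 bgr [157. 168. 177.]
```

```bash
python3 -m jog '[94,-315,0,-88,85, 94,-315,0,-88,85, 94,-315,0,-88,85, 94,-315,0,-88,85, 94,-315,0,-88,85, 94,-315,0,-88,85, 94,-315,0,-88,85, 94,-315,0,-88,85, 94,-315,0,-88,85, 94,-315,0,-88,85, 94,-315,0,-88,85, 94,-315,0,-88,85, 94,-315,0,-88,85, 94,-315,0,-88,85, 94,-315,0,-88,85]'; python3 -c "
from h import *
go(574.8,-20.3,186,87.3)"
```

```text
clock: 11.68
eef_pos: [573.0, -19.0, 310.6]
tool_rot: [-3.139, -0.0, 1.519]
force: [-0.2, -0.4, -0.8]
width: 84.9
shift [ -1.2   2.2 124.6] turn -0.2 rows 2.9875948963441386
```

```bash
python3 -m jog '[-1,2,40,0,85, -1,2,80,0,85, -1,2,110,0,85, -1,2,125,0,85, -1,2,125,0,85, -1,2,125,0,50, -1,2,125,0,50, -1,2,125,0,50, -1,2,125,0,50, -1,2,125,0,50, -1,2,125,0,50]';python3 -m jog '[0,0,-40,0,50, 0,0,-80,0,50, 0,0,-115,0,50, 0,0,-115,0,50, 0,0,-115,0,50]'; python3 -c "
from h import *
snap('scene','s7');snap('side','d7')
rects('s7',80,200,250,(500,650,-150,100))
go(555.9,-330.6,300,89.4)"
```

```text
clock: 12.6
eef_pos: [576.4, -19.7, 188.2]
tool_rot: [3.139, -0.0, 1.521]
force: [-0.7, 0.3, 7.9]
width: 57.6
clock: 13.02
eef_pos: [576.5, -19.8, 304.0]
tool_rot: [3.136, -0.0, 1.521]
force: [-0.5, -0.1, -3.8]
width: 57.2
px [ 270  166   54   55 1499] c [585.  -34.4] wh [117.4 119.2] ang 27.9 z 169.8 bgr [42. 65. 88.]
shift [-311.2   -3.7    1.2] turn -2.3 rows 7.4625912670614225
```

View pics/s7.png

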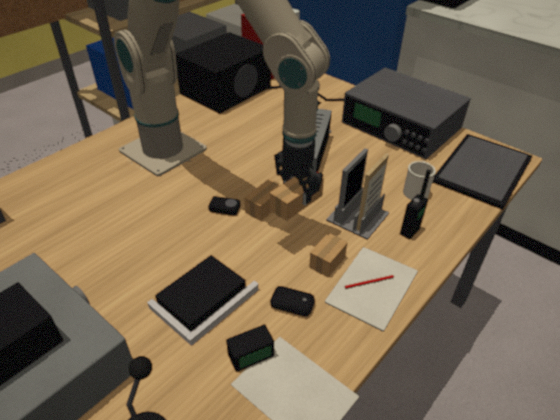

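```bash
python3 -m jog '[-40,0,0,-2,50, -80,0,0,-2,50, -120,0,0,-2,50, -160,-1,0,-2,50, -200,-2,0,-2,50, -240,-3,0,-2,50, -275,-4,0,-2,50, -300,-4,0,-2,50, -311,-4,0,-2,50, -311,-4,0,-2,50, -311,-4,0,-2,50, -311,-4,20,-2,50, -311,-4,20,-2,50, -311,-4,20,-2,50]'; python3 -c "
from h import *
go(555.9,-330,240,89.4)"
```

```text
clock: 14.28
eef_pos: [556.5, -327.2, 280.5]
tool_rot: [-3.138, -0.003, 1.56]
force: [0.2, 1.0, -2.0]
width: 57.2
shift [-2.9 -0.4 40.5] turn -0.0 rows 0.9731145219180962
```

```bash
python3 -m jog '[-3,0,20,0,50, -3,0,34,0,50, -3,0,38,0,50, -3,0,40,0,50, -3,0,41,0,50, -3,0,41,0,50, -3,0,41,0,50]'; python3 -c "
from h import *
snap('side','d8')
go(555.9,-330,240,89.4)"
```

```text
clock: 14.87
eef_pos: [556.8, -333.0, 241.7]
tool_rot: [3.14, 0.001, 1.557]
force: [-0.2, 0.8, -2.1]
width: 57.5
shift [ 3.1 -0.9  1.7] turn -0.2 rows 0.0871613883768129
```

View pics/d8.png

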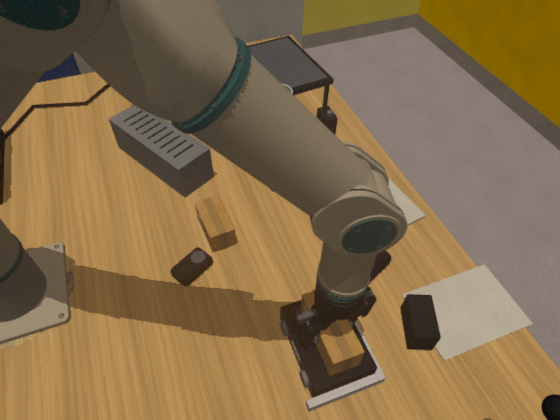

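```bash
python3 -m jog '[2,-1,1,0,50, 2,-1,2,0,50, 2,-1,3,0,50, 2,-1,4,0,50, 2,-1,4,0,50]'
```

```text
clock: 15.33
eef_pos: [555.4, -330.8, 238.2]
tool_rot: [-3.142, 0.0, 1.556]
force: [-3.4, 1.8, 8.2]
width: 57.4
```

```bash
python3 -m jog '[0,0,0,0,85, 0,0,0,0,85, 0,0,0,0,85, 0,0,-10,0,85, 0,0,-50,0,85, 0,0,-90,0,85, 0,0,-120,0,85, 0,0,-120,0,85]'; python3 -c "
from h import *
go(439.2,11.5,310,93.8)"
```

```text
clock: 16.0
eef_pos: [557.7, -331.8, 364.7]
tool_rot: [3.13, 0.006, 1.556]
force: [0.7, 0.2, 0.1]
width: 85.1
shift [ 341.8 -124.2   51.2] turn -4.7 rows 8.807929926761558
```

```bash
python3 -m jog '[40,-14,0,-4,85, 80,-29,0,-4,85, 120,-43,0,-4,85, 160,-58,0,-4,85, 200,-72,0,-4,85, 240,-87,0,-4,85, 280,-101,0,-4,85, 320,-116,0,-4,85, 340,-124,20,-4,85, 341,-124,50,-4.7,85, 341,-124,50,-4.7,85, 341,-124,50,-4.7,85]'; python3 -c "
from h import *
snap('side','d9');snap('scene','s9')
for f in ['d9','s9']:
  rects(f,50,64,250,(400,800,-100,100));rects(f,102,114,250,(400,800,-450,-200));rects(f,44,54,250,(400,650,-450,-200))
go(439.2,11.5,188,93.8)"
```

```text
clock: 17.0
eef_pos: [436.2, 11.6, 306.5]
tool_rot: [-3.139, 0.001, 1.639]
force: [-0.5, -0.6, 0.9]
width: 84.8
px [311 186  39  34 764] c [701.4 -40.6] wh [60.  88.6] ang 6.5 z 57.7 bgr [ 64. 113. 152.]
px [ 195  196   40   44 1036] c [439.3  11.8] wh [ 57.6 112.6] ang 3.7 z 57.5 bgr [ 40.  72. 101.]
px [ 300  287   62   78 2489] c [ 556.3 -330.7] wh [136.2  58.7] ang 89.0 z 107.9 bgr [ 63. 114. 155.]
px [ 280  289   96  104 2732] c [ 555.9 -330. ] wh [171.  121.4] ang 89.4 z 49.8 bgr [31. 42. 54.]
px [245 179  40  29 597] c [439.4  11.1] wh [ 62.7 112.6] ang 4.8 z 57.6 bgr [ 49.  78. 105.]
px [311 234  37  30 641] c [701.1 -40.7] wh [59.5 90.5] ang 5.2 z 57.3 bgr [ 79. 125. 162.]
px [ 167  250   62   47 1300] c [ 556.3 -332.2] wh [136.5  61.3] ang 89.2 z 107.9 bgr [ 81. 128. 165.]
px [ 156  271   89   55 1346] c [ 557.6 -331.6] wh [170.7 121.8] ang 88.8 z 49.8 bgr [25. 25. 27.]
shift [  0.6   1.9 119.7] turn -0.1 rows 2.870239139351896
```

View pics/d9.png

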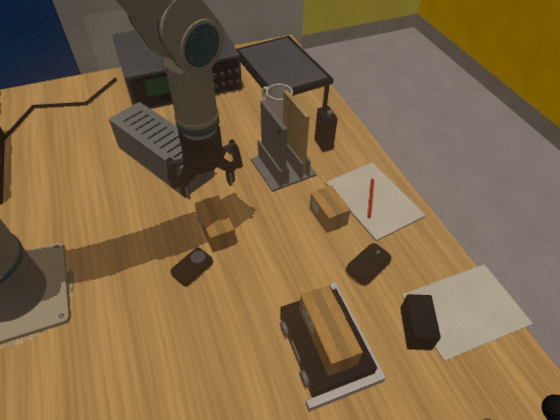

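The long carton sits centred on the tuner at (330,330). Next, grip the middle carton below the gripper.

```bash
python3 -m jog '[0,2,40,0,85, 0,2,80,0,85, 0,2,108,0,85, 0,2,120,0,85, 0,2,120,0,85, 0,2,120,0,50, 0,2,120,0,50, 0,2,120,0,50, 0,2,120,0,50, 0,2,120,0,50, 0,2,120,0,50]'; python3 -m jog '[0,0,-40,0,50, 0,0,-80,0,50, 0,0,-120,0,50, 0,0,-165,0,50, 0,0,-165,0,50, 0,0,-165,0,50]'; python3 -c "
from h import *
go(556.2,-331,350,89.3)"
```

```text
clock: 18.02
eef_pos: [439.0, 11.3, 187.8]
tool_rot: [3.139, 0.001, 1.637]
force: [0.8, -1.3, 7.3]
width: 57.0
clock: 18.52
eef_pos: [439.0, 11.7, 354.0]
tool_rot: [3.136, 0.001, 1.637]
force: [-0.1, -0.2, -4.1]
width: 57.1
shift [-349.7   94.3    4.8] turn 4.5 rows 8.685564373095842
```

```bash
python3 -m jog '[-35,9,0,0,50, -75,20,0,1,50, -115,31,0,2,50, -155,42,0,3,50, -195,53,0,4,50, -235,63,0,4.5,50, -275,74,0,4.5,50, -310,84,0,4.5,50, -335,91,0,4.5,50, -349,94,0,4.5,50, -349,94,0,4.5,50, -349,94,15,4.5,50, -349,94,30,4.5,50, -349,94,40,4.5,50, -349,94,45,4.5,50, -349,94,45,4.5,50, -349,94,45,4.5,50]'; python3 -c "
from h import *
go(556.2,-331,296,89.3)"
```

```text
clock: 19.93
eef_pos: [555.7, -329.5, 306.4]
tool_rot: [-3.141, -0.0, 1.561]
force: [0.2, 0.4, -3.3]
width: 57.4
shift [-1.5  0.5 10.4] turn 0.1 rows 0.2515028182617336
```

```bash
python3 -m jog '[-1,0,4,0,50, -1,0,7,0,50, -1,0,9,0,50, -1,0,10,0,50, -1,0,11,0,50, -1,0,11,0,50, -1,0,11,0,50]'
```

```text
clock: 20.52
eef_pos: [555.7, -331.1, 296.0]
tool_rot: [3.141, 0.0, 1.56]
force: [0.2, 0.2, -0.7]
width: 57.4
```

```bash
python3 -m jog '[0,0,1,0,50, 0,0,2,0,50, 0,0,2,0,50]'; python3 -m jog '[0,0,0,0,85, 0,0,0,0,85, 0,0,0,0,85, 0,0,-10,0,85, 0,0,-50,0,85, 0,0,-90,0,85, 0,0,-110,0,85, 0,0,-110,0,85]'; python3 -c "
from h import *
go(701.3,-40.8,310,95.7)"
```

```text
clock: 20.77
eef_pos: [555.8, -330.9, 295.9]
tool_rot: [3.141, 0.001, 1.559]
force: [-4.8, 1.7, 11.1]
width: 57.3
clock: 21.43
eef_pos: [557.5, -330.9, 410.2]
tool_rot: [3.132, 0.004, 1.56]
force: [0.7, 0.3, 0.2]
width: 85.0
shift [292.1 139.5 100.4] turn -6.3 rows 8.127593513836397
```

```bash
python3 -m jog '[36,17,0,-2,85, 72,35,0,-4,85, 108,52,0,-6,85, 144,69,0,-6,85, 180,86,0,-6,85, 216,103,0,-6,85, 252,120,0,-6,85, 280,134,0,-6,85, 292,139,30,-6,85, 292,139,60,-6,85, 292,139,90,-6,85, 292,139,100,-6,85, 292,139,100,-6,85]'; python3 -c "
from h import *
snap('side','d10');snap('scene','s10')
for f in ['d10','s10']:
  rects(f,50,64,250,(600,800,-100,100));rects(f,160,172,250,(400,800,-450,-200));rects(f,102,114,150,(400,800,-450,-200))
go(701.3,-40.8,188,95.7)"
```

```text
clock: 22.52
eef_pos: [696.7, -41.1, 300.2]
tool_rot: [-3.135, -0.0, 1.665]
force: [-0.6, -0.8, -0.2]
width: 85.1
px [311 186  39  33 767] c [701.2 -40.8] wh [59.4 87. ] ang 4.6 z 57.8 bgr [ 44.  75. 103.]
px [ 304  275   60   68 2238] c [ 556.8 -329.4] wh [111.6  58.9] ang 89.1 z 166.0 bgr [ 63. 115. 156.]
px [327 344  35  21 372] c [ 555.3 -390.7] wh [16.7 57.4] ang 87.7 z 107.9 bgr [ 64. 109. 145.]
px [311 234  37  30 636] c [701.  -41.5] wh [58.7 89.2] ang 5.9 z 57.4 bgr [ 50.  80. 108.]
px [ 168  234   57   41 1134] c [ 557.1 -330. ] wh [113.3  61. ] ang 89.7 z 165.9 bgr [ 82. 128. 166.]
px [166 278  26  19 205] c [ 556.1 -391.6] wh [60.7 22.7] ang 7.8 z 107.8 bgr [ 77. 118. 150.]
shift [ -0.3   2.8 116.7] turn -0.4 rows 2.798413585001875
```

View pics/d10.png

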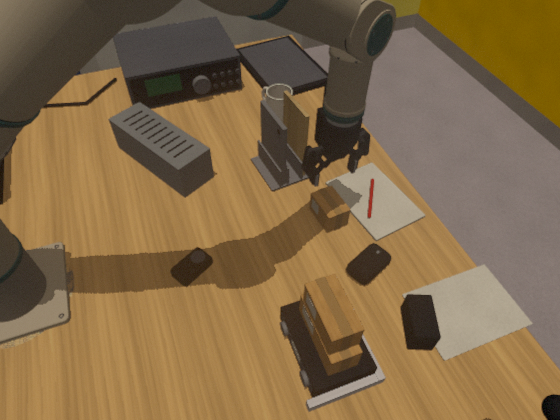

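```bash
python3 -m jog '[0,3,40,0,85, 0,3,80,0,85, 0,3,106,0,85, 0,3,117,0,85, 0,3,117,0,85, 0,3,117,0,50, 0,3,117,0,50, 0,3,117,0,50, 0,3,117,0,50, 0,3,117,0,50, 0,3,117,0,50]'; python3 -m jog '[0,0,-40,0,50, 0,0,-80,0,50, 0,0,-120,0,50, 0,0,-160,0,50, 0,0,-200,0,50, 0,0,-220,0,50, 0,0,-220,0,50, 0,0,-220,0,50]'; python3 -c "
from h import *
go(556.5,-330.5,410,89.3)"
```

```text
clock: 23.53
eef_pos: [702.2, -40.2, 190.1]
tool_rot: [3.137, 0.0, 1.664]
force: [-0.9, -1.1, 5.7]
width: 57.2
clock: 24.2
eef_pos: [700.9, -40.1, 409.2]
tool_rot: [3.138, 0.001, 1.664]
force: [-0.6, 0.6, -3.2]
width: 57.5
shift [-275.6 -170.9   -1.2] turn 6.1 rows 7.776442150530247
```

```bash
python3 -m jog '[-35,-22,0,1,50, -70,-43,0,2,50, -105,-65,0,3,50, -140,-87,0,4,50, -175,-109,0,5,50, -210,-130,0,6,50, -240,-149,0,6,50, -262,-162,0,6,50, -275,-171,0,6,50, -275,-171,0,6,50, -275,-171,15,6,50, -275,-171,30,6,50, -275,-171,40,6,50, -275,-171,45,6,50, -275,-171,45,6,50, -275,-171,45,6,50]'; python3 -c "
from h import *
go(556.3,-330,356,89.3)"
```

```text
clock: 25.53
eef_pos: [556.8, -329.4, 361.6]
tool_rot: [-3.142, -0.001, 1.561]
force: [0.5, 0.2, -2.1]
width: 57.1
shift [-0.7 -0.5  5.6] turn 0.1 rows 0.1363737788113163
```

```bash
python3 -m jog '[0,0,2,0,50, 0,0,4,0,50, 0,0,6,0,50, 0,0,7,0,50, 0,0,7,0,50]'
```

```text
clock: 25.95
eef_pos: [556.7, -330.1, 356.1]
tool_rot: [3.14, 0.001, 1.56]
force: [-1.9, 0.3, 4.1]
width: 57.3
```

```bash
python3 -m jog '[0,0,0,0,85, 0,0,0,0,85, 0,0,0,0,85, 0,0,-10,0,85, 0,0,-50,0,85, 0,0,-85,0,85, 0,0,-85,0,85]'; python3 -c "
from h import *
go(632.4,147,430,95.6)"
```

```text
clock: 26.53
eef_pos: [558.6, -329.8, 447.9]
tool_rot: [3.129, 0.005, 1.559]
force: [1.8, 0.3, 1.0]
width: 84.7
shift [477.7  68.2  16.5] turn -6.2 rows 11.578305198637297
```

```bash
python3 -m jog '[40,6,0,-1,40, 80,11,0,-2,40, 120,17,0,-3,40, 160,23,0,-4,40, 200,28,0,-5,40, 240,34,0,-6,40, 280,40,0,-6,40, 320,46,0,-6,40, 360,52,0,-6,40, 400,57,0,-6,40, 440,63,0,-6,40, 465,67,0,-6,40, 477,68,10,-6,40, 477,68,16,-6,40, 477,68,16,-6,40]'; python3 -c "
from h import *
snap('side','d11');snap('scene','s11');snap('wrist','w11')
for f in ['d11','s11']:
  rects(f,218,234,250,(400,800,-450,-200));rects(f,160,172,80,(400,800,-450,-200))
  rects(f,180,190,50,(600,655,60,230))
  rects(f,190,200,50,(655,730,60,230))
go(632.4,147,318,95.6)"
```

```text
clock: 27.78
eef_pos: [629.2, 144.9, 421.6]
tool_rot: [-3.138, 0.002, 1.665]
force: [0.0, -1.5, -0.1]
width: 40.2
px [ 311  262   56   57 1927] c [ 557.7 -330.1] wh [85.9 58.7] ang 89.8 z 224.0 bgr [ 61. 110. 150.]
px [326 323  38  20 367] c [ 555.1 -377.6] wh [18.1 58.2] ang 83.1 z 166.0 bgr [ 57. 101. 135.]
px [260 101  27  31 215] c [631.9 145.9] wh [ 13.1 117.9] ang 5.2 z 186.9 bgr [50. 57. 65.]
px [283  92  26  28 176] c [691.2 154.1] wh [ 11.3 110.5] ang 6.0 z 196.9 bgr [44. 69. 87.]
px [169 217  49  35 919] c [ 558.4 -330.9] wh [86.1 61.7] ang 89.8 z 223.9 bgr [ 79. 124. 160.]
px [168 257  36  18 233] c [ 565.8 -372.2] wh [73.7 40.1] ang 34.3 z 165.9 bgr [ 63. 101. 133.]
px [343 150  23  23 133] c [632.4 142.6] wh [ 13.4 112.8] ang 5.6 z 187.0 bgr [56. 60. 63.]
px [366 156  20  22 120] c [691.6 147.4] wh [12.5 98.9] ang 5.1 z 197.0 bgr [ 59.   87.5 107.5]
shift [  3.7   2.7 105.4] turn -0.4 rows 2.5293330797873113
```

View pics/d11.png

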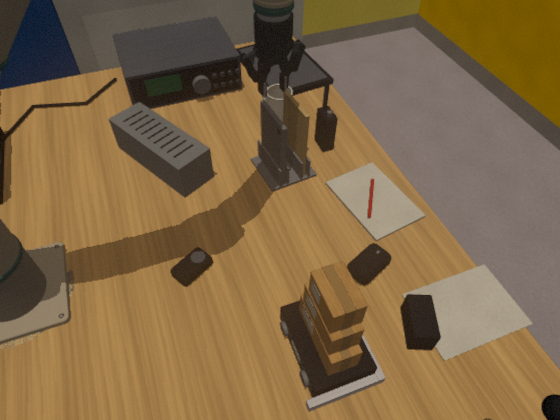

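View pics/w11.png

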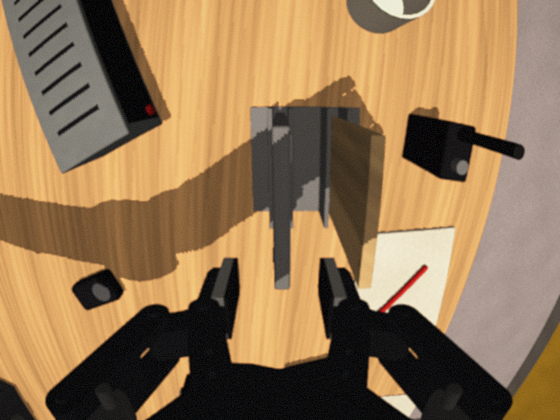

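Column is straight at (335,320), and the wrist view shows the tablet edge at (282,280), centred between the jaws. Descending to grip the tablet.

```bash
python3 -m jog '[3,2,0,0,40, 3,2,30,0,40, 3,2,60,0,40, 3,2,85,0,40, 3,2,102,0,40, 3,2,102,0,40, 3,2,102,0,5, 3,2,102,0,5, 3,2,102,0,5, 3,2,102,0,5, 3,2,102,0,5, 3,2,102,0,5]'
```

```text
clock: 28.93
eef_pos: [631.8, 149.4, 323.6]
tool_rot: [3.139, -0.0, 1.664]
force: [-0.8, -1.4, 6.2]
width: 11.2
```

```bash
python3 -m jog '[0,0,-15,0,5, 0,0,-40,0,5, 0,0,-70,0,5, 0,0,-95,0,5, 0,0,-95,0,5, 0,0,-95,0,5]'; python3 -c "
from h import *
snap('side','d12');snap('scene','s12')
for f in ['d12','s12']:
  rects(f,200,230,50,(600,655,60,230))
  rects(f,274,285,50,(600,655,60,230))
n=np.array([np.cos(np.radians(27.3)),np.sin(np.radians(27.3))]);t=np.array([-n[1],n[0]])
F=np.array([373.5,285.5])+50*n
p=F+29*n+(65+2)*t; print(p); go(p[0],p[1],420,117.3)"
```

```text
clock: 29.43
eef_pos: [631.4, 149.5, 417.7]
tool_rot: [3.139, -0.0, 1.664]
force: [0.1, -0.1, -3.7]
width: 11.3
px [260  89  28  36 301] c [627.6 145.3] wh [ 13.2 118.8] ang 11.0 z 214.6 bgr [39. 46. 55.]
px [267  75  21  22 183] c [639.2 124. ] wh [34.4 68.1] ang 18.3 z 280.9 bgr [47. 52. 59.]
px [343 141  27  26 219] c [637.  144.4] wh [120.8  13.4] ang 89.4 z 214.5 bgr [10. 10.  8.]
px [347 126  15  16 107] c [634.9 121. ] wh [21.9 70. ] ang 14.2 z 279.4 bgr [55. 59. 62.]
[412.97124123 381.27066939]
shift [ 252.  -195.2   -4.8] turn -21.9 rows 7.6434663837734576
```

View pics/d12.png

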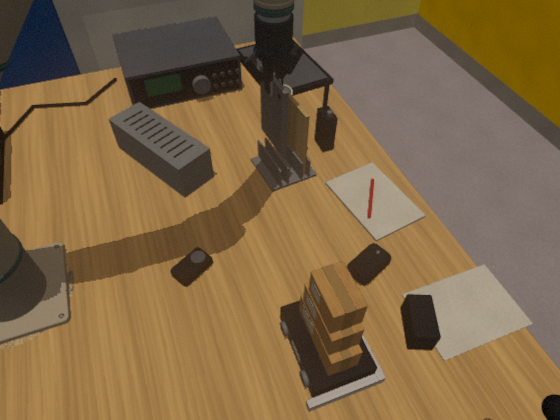

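```bash
python3 -c "
from h import *
top('scene0',8,260,'topw',250,1000,50,750); 
n=np.array([np.cos(np.radians(27.3)),np.sin(np.radians(27.3))]);t=np.array([-n[1],n[0]])
F=np.array([373.5,285.5])+50*n
for a in (75,29): p=F+a*n+(65+2)*t; print(p); go(p[0],p[1],420,117.3)"
```

```text
[453.84763393 402.3685489 ]
shift [ 269.1 -152.5   -4.9] turn -21.9 rows 7.4190997470994775
[412.97124123 381.27066939]
shift [ 252.  -195.2   -4.8] turn -21.9 rows 7.6434663837734576
```

View pics/topw.png

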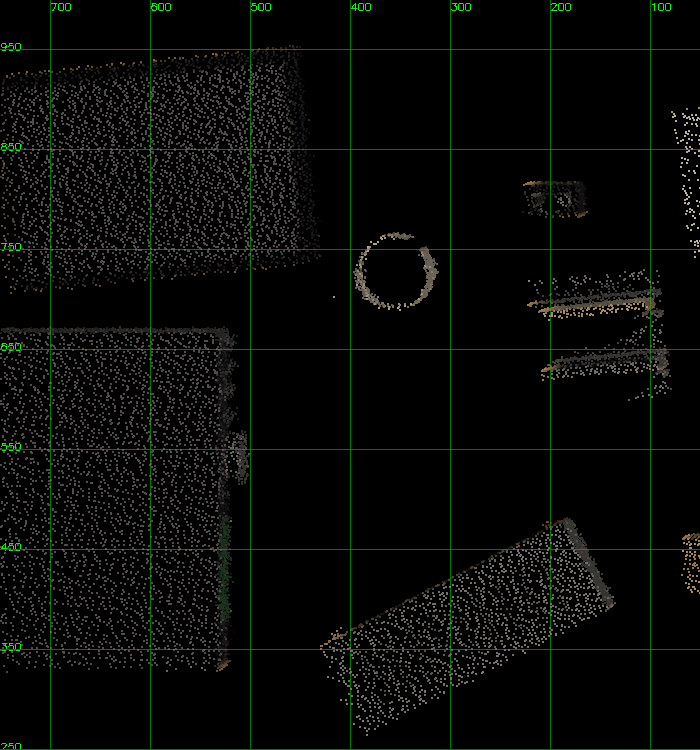

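```bash
python3 -m jog '[30,-17,0,-2,5, 60,-34,0,-5,5, 95,-54,0,-9,5, 130,-74,0,-13,5, 165,-94,0,-17,5, 200,-113,0,-22,5, 230,-130,0,-22,5, 255,-144,0,-22,5, 269,-152,0,-22,5, 269,-152,0,-22,5, 269,-152,0,-22,5, 269,-152,0,-22,5]'; python3 -c "
from h import *
snap('side','d13');snap('scene','s13');
for f in ['d13','s13']:
  rects(f,120,250,50,(380,560,320,480))
n=np.array([np.cos(np.radians(27.3)),np.sin(np.radians(27.3))]);t=np.array([-n[1],n[0]])
F=np.array([373.5,285.5])+50*n
p=F+29*n+(65+2)*t; print(p); go(p[0],p[1],330,117.3)"
```

```text
clock: 30.53
eef_pos: [455.5, 401.7, 415.1]
tool_rot: [-3.139, 0.002, 2.048]
force: [0.9, 1.1, -3.4]
width: 11.5
px [ 153   43   41   60 1319] c [451.3 394.7] wh [ 18.6 124. ] ang 32.0 z 187.7 bgr [37. 41. 46.]
px [349  91  11  39 232] c [459.4 392.8] wh [ 13.2 118.1] ang 27.3 z 184.2 bgr [37. 40. 42.]
[412.97124123 381.27066939]
shift [  1.9 -47.4  85.7] turn -0.1 rows 2.3488733232407317
```

View pics/d13.png

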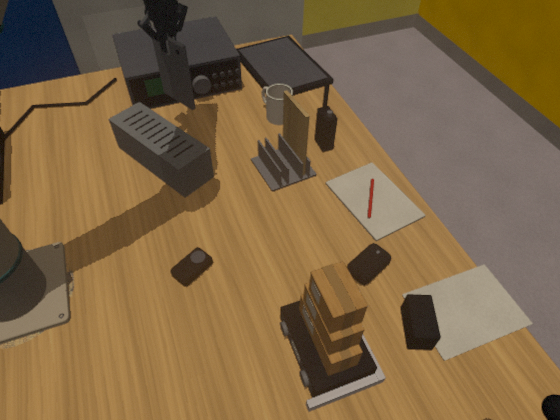

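View pics/s13.png

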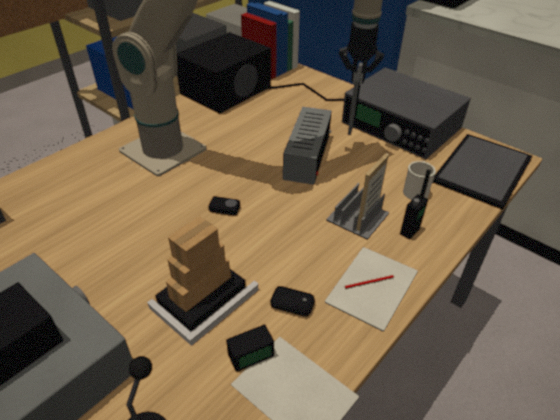

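```bash
python3 -m jog '[1,-15,0,0,5, 2,-30,0,0,5, 2,-42,10,0,5, 2,-47,30,0,5, 2,-47,50,0,5, 2,-47,70,0,5, 2,-47,82,0,5, 2,-47,86,0,5, 2,-47,86,0,5, 2,-47,86,0,5]'; python3 -c "
from h import *
snap('side','d14');snap('scene','s14');
for f in ['d14','s14']:
  rects(f,110,200,50,(350,560,320,480))
  rects(f,150,183,50,(350,560,320,480))
n=np.array([np.cos(np.radians(27.3)),np.sin(np.radians(27.3))]);t=np.array([-n[1],n[0]])
F=np.array([373.5,285.5])+50*n
p=F+29*n+(65+2)*t; print(p); go(p[0],p[1],316,117.3)"
```

```text
clock: 31.47
eef_pos: [412.7, 383.3, 331.3]
tool_rot: [3.141, -0.001, 2.048]
force: [0.9, -0.7, -2.6]
width: 11.3
px [145  74  35  39 797] c [412.9 381. ] wh [ 39.3 121.5] ang 40.9 z 156.3 bgr [37. 42. 48.]
px [145  80  33  21 259] c [406.9 375.6] wh [ 21. 122.] ang 32.8 z 167.2 bgr [36. 41. 47.]
px [334  88  13  42 299] c [416.3 373.3] wh [ 38.5 111.9] ang 13.7 z 176.5 bgr [43. 47. 48.]
[412.97124123 381.27066939]
shift [-2.2 -0.7 15.8] turn 0.0 rows 0.3833095295049803
```

View pics/s14.png

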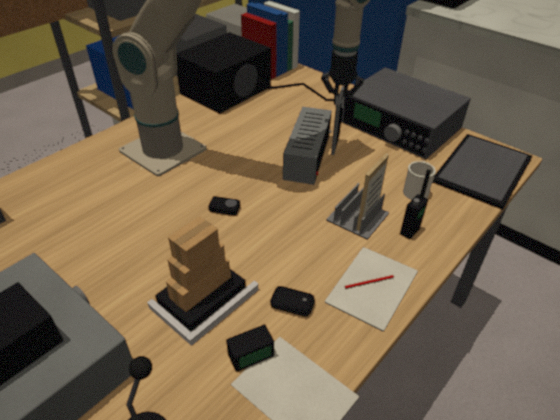

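Lower until the foot touches the desk.

```bash
python3 -m jog '[-1,0,5,0,5, -1,0,9,0,5, -1,0,12,0,5, -1,0,14,0,5, -1,0,15,0,5, -1,0,15,0,5, -1,0,15,0,5]'; python3 -m jog '[0,0,1,0,5, 0,0,2,0,5, 0,0,2,0,5]'
```

```text
clock: 32.15
eef_pos: [412.7, 382.3, 315.7]
tool_rot: [3.141, -0.0, 2.048]
force: [0.1, 0.5, -4.4]
width: 11.2
clock: 32.4
eef_pos: [412.7, 382.5, 315.5]
tool_rot: [3.14, 0.001, 2.048]
force: [-1.3, -2.5, 11.8]
width: 11.4
```

```bash
python3 -m jog '[0,0,-1,0,14, 0,0,-1,0,18, 0,0,-1,0,22, 0,0,-1,0,26, 0,0,-1,0,30, 0,0,-1,0,30]'; python3 -c "
from h import *
snap('side','d15');snap('scene','s15');snap('wrist','w15')"
```

```text
clock: 32.9
eef_pos: [412.7, 382.2, 314.6]
tool_rot: [-3.141, -0.0, 2.048]
force: [0.4, 0.6, 0.4]
width: 29.8
```

View pics/w15.png

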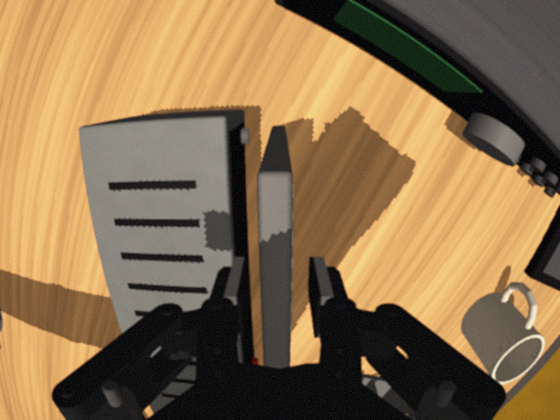

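View pics/s15.png

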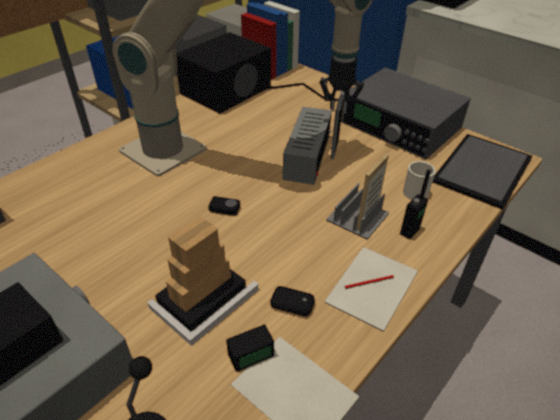

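The tablet stands free between the jaws at (275,250) in the wrist view, parallel to the supply with the screen outward. Now tip it gently toward the supply.

```bash
python3 -m jog '[0,-4,0,0,30, 0,-8,0,0,30, 0,-11,0,0,30, 0,-14,0,0,30, 0,-17,0,0,30, 0,-20,0,0,30, 0,-23,0,0,30, 0,-26,0,0,30, 0,-29,0,0,30, 0,-32,0,0,30, 0,-35,0,0,30, 0,-38,0,0,32, 0,-38,0,0,34, 0,-38,0,0,34]'; python3 -c "
from h import *
snap('side','d16');snap('scene','s16');snap('wrist','w16')"
```

```text
clock: 34.22
eef_pos: [378.9, 364.7, 314.8]
tool_rot: [3.141, 0.0, 2.048]
force: [-1.1, -0.2, 0.4]
width: 34.0
```

View pics/w16.png

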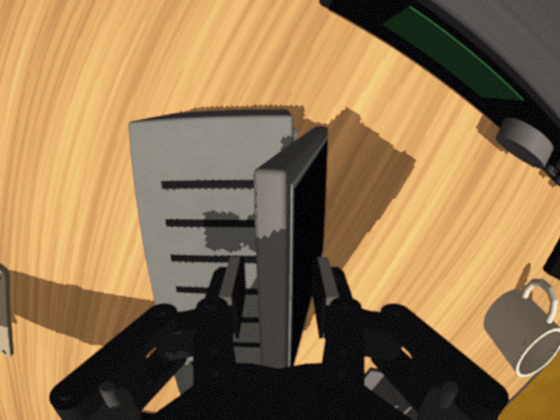

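View pics/d16.png

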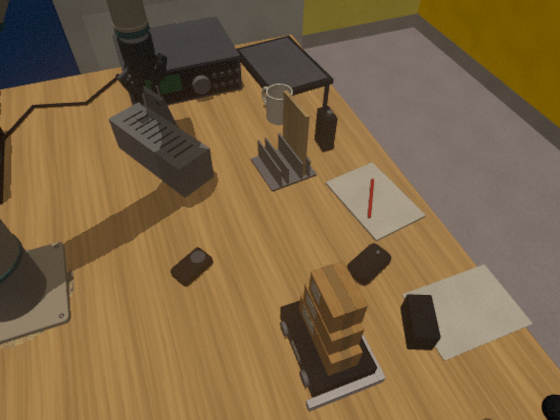

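The tablet leans on the supply with clear space on both sides of the jaws. Open slightly and lift, then go to the board.

```bash
python3 -m jog '[0,0,0,0,40, 0,0,0,0,44, 0,0,0,0,44, 0,0,-10,0,44, 0,0,-25,0,44, 0,0,-45,0,44, 0,0,-80,0,40, 0,0,-115,0,40, 0,0,-120,0,40, 0,0,-120,0,40]'; python3 -c "
from h import *
snap('side','d17');snap('scene','s17')
im,d,K,T=load('s17');P=pts(d,K,T)
n=np.array([np.cos(np.radians(27.3)),np.sin(np.radians(27.3))]);t=np.array([-n[1],n[0]])
F=np.array([373.5,285.5])+50*n
for f in ['d17','s17']:
  im,d,K,T=load(f);P=pts(d,K,T)
  a=(P[...,:2]-F)@n;b=(P[...,:2]-F)@t;z=P[...,2]
  for lo,hi in [(15,30),(60,80),(110,130),(150,165),(168,185)]:
    m=(z>lo)&(z<hi)&(abs(a)<70)&(b>-20)&(b<150)&((a>3)|(z>105))
    if m.sum()>10: print(f,lo,hi,m.sum(),'a',np.percentile(a[m],[5,50,95]).round(1),'b',np.percentile(b[m],[1,99]).round(1),'slope',np.polyfit(b[m],a[m],1)[0].round(3))
go(691.6,153,430,95.6)"
```

```text
clock: 35.2
eef_pos: [379.0, 365.5, 437.7]
tool_rot: [3.136, -0.002, 2.048]
force: [-0.1, 0.7, -0.1]
width: 39.9
d17 110 130 129 a [-5.7 -3.   5.2] b [  4.2 122. ] slope -0.042
d17 150 165 105 a [-14.1 -11.9  -4.7] b [  5.  123.5] slope -0.032
d17 168 185 192 a [-15.7 -11.8  -5.4] b [  6.5 124.3] slope -0.009
s17 15 30 50 a [20.8 29.  31.1] b [  2.1 118.4] slope 0.05
s17 60 80 70 a [ 9.4 18.  21.1] b [  3.8 122.7] slope 0.045
s17 110 130 76 a [-2.7  6.6  9.9] b [  2.9 117.9] slope 0.053
s17 150 165 62 a [-10.2  -2.1   0.7] b [  1.8 124.7] slope 0.034
s17 168 185 100 a [-16.5  -9.8  -4.4] b [  5.8 122. ] slope -0.005
shift [-331.2  180.8    4.8] turn 21.7 rows 9.050339169546646
```

View pics/s17.png

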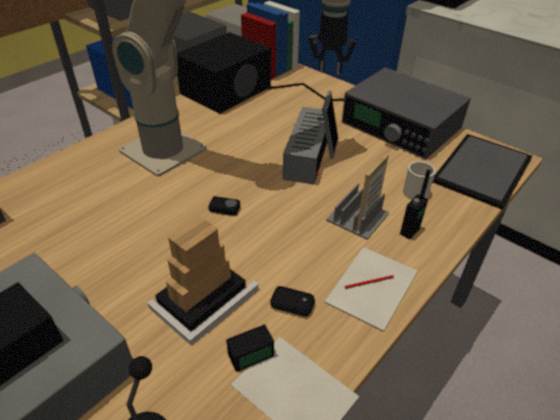

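Tablet tilt is about 13°, centred 64 mm along the supply, parallel. Now the board.

```bash
python3 -m jog '[-36,20,0,2,40, -73,40,0,5,40, -110,60,0,8,40, -147,80,0,12,40, -184,100,0,16,40, -220,120,0,20,40, -257,140,0,21.7,40, -290,158,0,21.7,40, -318,174,0,21.7,40, -331,181,5,21.7,40, -331,181,5,21.7,40, -331,181,5,21.7,40, -331,181,5,21.7,40]'; python3 -c "
from h import *
snap('wrist','w18')
snap('side','d18');rects('d18',190,200,50,(655,730,60,230))
go(691.6,154,326,95.6)"
```

```text
clock: 36.38
eef_pos: [690.7, 155.2, 428.4]
tool_rot: [-3.138, -0.001, 1.672]
force: [-0.7, 0.8, 0.0]
width: 39.9
px [283  91  26  28 177] c [691.8 154.4] wh [ 11.9 112. ] ang 5.4 z 196.8 bgr [44. 69. 87.]
shift [ -1.8   0.9 103.7] turn 0.2 rows 2.4872081048337877
```

View pics/w18.png

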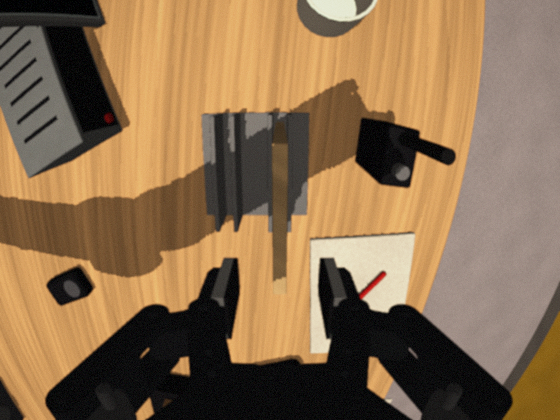

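```bash
python3 -m jog '[-1,0,30,0,40, -1,0,60,0,40, -1,0,85,0,40, -1,0,101,0,40, -1,0,101,0,40, -1,0,101,0,4, -1,0,101,0,4, -1,0,101,0,4, -1,0,101,0,4, -1,0,101,0,4, -1,0,101,0,4]'; python3 -m jog '[0,0,-15,0,4, 0,0,-40,0,4, 0,0,-70,0,4, 0,0,-95,0,4, 0,0,-95,0,4, 0,0,-95,0,4]'; python3 -c "
from h import *
snap('side','d19');snap('scene','s19')
n=np.array([np.cos(np.radians(27.3)),np.sin(np.radians(27.3))]);t=np.array([-n[1],n[0]])
F=np.array([373.5,285.5])+50*n
for a in (75,28): p=F+a*n-65*t; print(p); go(p[0],p[1],423,117.3)"
```

```text
clock: 37.4
eef_pos: [692.2, 153.7, 330.9]
tool_rot: [3.139, -0.001, 1.67]
force: [-1.3, 1.2, 7.6]
width: 9.1
clock: 37.9
eef_pos: [692.1, 153.1, 425.5]
tool_rot: [3.138, -0.0, 1.669]
force: [0.3, 0.8, -2.8]
width: 9.5
[514.38937512 285.07107419]
shift [ 149.5 -163.2   -0.5] turn -21.6 rows 5.307062127228373
[472.62436519 263.51454513]
shift [ 132.1 -206.9   -0.4] turn -21.6 rows 5.886917179394887
```

View pics/s19.png

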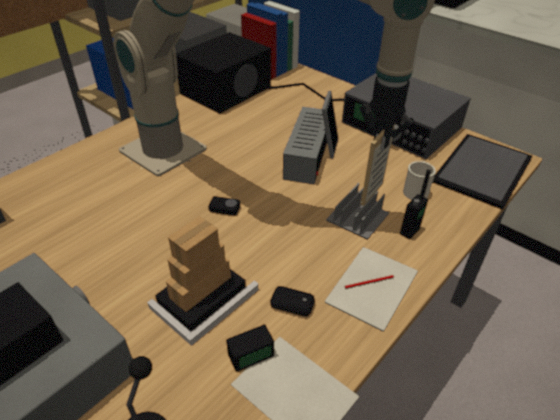

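```bash
python3 -m jog '[18,-20,0,-3,4, 40,-43,0,-6,4, 62,-67,0,-10,4, 84,-91,0,-14,4, 106,-115,0,-18,4, 126,-137,0,-21.6,4, 142,-155,0,-21.6,4, 149,-163,0,-21.6,4, 149,-163,0,-21.6,4, 149,-163,0,-21.6,4, 149,-163,0,-21.6,4]'; python3 -c "
from h import *
go(472.6,263.5,337,117.3)"
```

```text
clock: 38.92
eef_pos: [516.7, 283.5, 422.9]
tool_rot: [-3.141, 0.002, 2.044]
force: [-0.2, -0.9, -2.1]
width: 9.5
shift [  2.4 -48.3  85.9] turn -0.2 rows 2.364892226724303
```

```bash
python3 -m jog '[1,-15,0,0,4, 2,-30,0,0,4, 2,-42,10,0,4, 2,-48,30,0,4, 2,-48,50,0,4, 2,-48,70,0,4, 2,-48,82,0,4, 2,-48,86,0,4, 2,-48,86,0,4, 2,-48,86,0,4]'; python3 -c "
from h import *
snap('side','d20');snap('scene','s20');snap('wrist','w20')
go(472.6,263.5,323,117.3)"
```

```text
clock: 39.75
eef_pos: [472.1, 265.0, 338.2]
tool_rot: [3.141, -0.0, 2.046]
force: [0.3, 0.1, -1.8]
width: 9.3
shift [-1.9 -0.2 15.7] turn -0.1 rows 0.3796578418047327
```

View pics/w20.png

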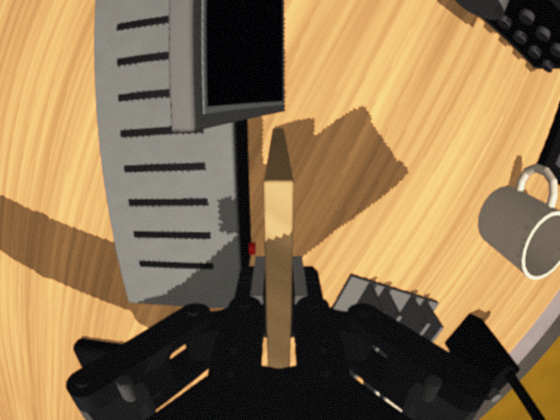

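View pics/s20.png

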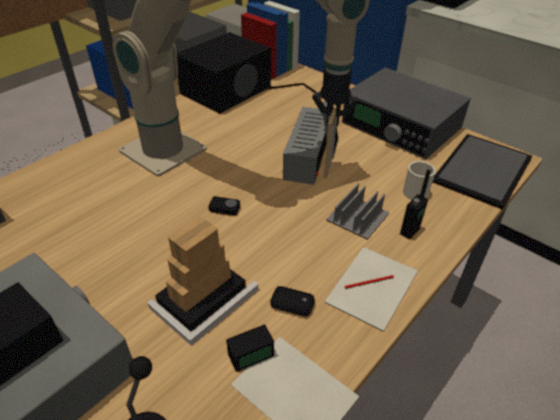

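Clear of the tablet and parallel to the supply. Set the foot down.

```bash
python3 -m jog '[-1,0,5,0,4, -1,0,9,0,4, -1,0,12,0,4, -1,0,14,0,4, -1,0,15,0,4, -1,0,15,0,4, -1,0,15,0,4]'; python3 -m jog '[0,0,1,0,4, 0,0,2,0,4, 0,0,2,0,4]'
```

```text
clock: 40.48
eef_pos: [471.9, 264.0, 322.9]
tool_rot: [-3.142, 0.0, 2.047]
force: [0.4, -0.6, 1.8]
width: 9.3
clock: 40.73
eef_pos: [472.0, 264.2, 322.8]
tool_rot: [3.14, 0.002, 2.046]
force: [-2.4, -5.6, 18.0]
width: 8.9
```

```bash
python3 -m jog '[0,0,-2,0,12, 0,0,-2,0,16, 0,0,-2,0,20, 0,0,-2,0,24, 0,0,-2,0,28, 0,0,-2,0,28]'; python3 -c "
from h import *
snap('wrist','w21')"
```

```text
clock: 41.23
eef_pos: [471.9, 264.0, 322.5]
tool_rot: [-3.141, -0.0, 2.047]
force: [-0.2, -0.4, -0.2]
width: 28.1
```

View pics/w21.png

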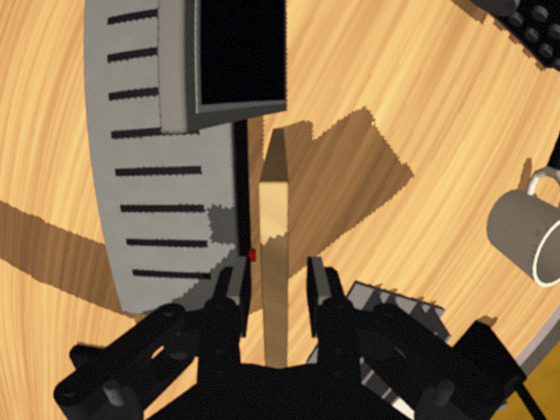

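The board stands free between the jaws at (275,260). Tip it the same way.

```bash
python3 -m jog '[0,-4,0,0,30, 0,-8,0,0,30, 0,-11,0,0,30, 0,-14,0,0,30, 0,-17,0,0,30, 0,-20,0,0,30, 0,-23,0,0,30, 0,-26,0,0,30, 0,-29,0,0,30, 0,-32,0,0,30, 0,-35,0,0,30, 0,-38,0,0,32, 0,-39,0,0,34, 0,-39,0,0,34]'; python3 -c "
from h import *
snap('wrist','w22')"
```

```text
clock: 42.45
eef_pos: [437.0, 246.0, 322.8]
tool_rot: [-3.142, 0.0, 2.047]
force: [0.2, -0.6, -0.2]
width: 33.9
```

View pics/w22.png

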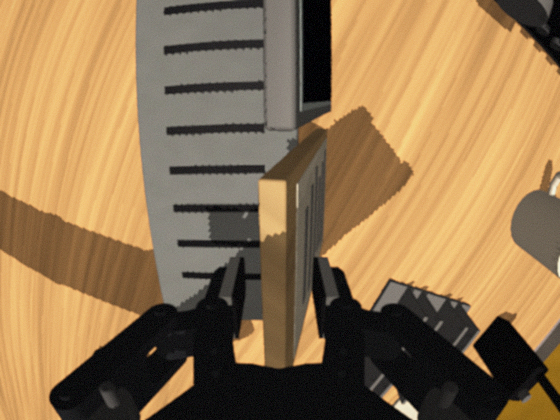

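Board leaning, paper outward, both jaws clear. Open, lift and check everything.

```bash
python3 -m jog '[0,0,0,0,40, 0,0,0,0,44, 0,0,0,0,44, 0,0,-10,0,44, 0,0,-25,0,44, 0,0,-45,0,44, 0,0,-80,0,44, 0,0,-115,0,44, 0,0,-120,0,44, 0,0,-120,0,44]'; python3 -m jog '[40,0,0,0,80, 80,0,0,0,80, 120,0,0,0,80, 120,0,0,0,80]'; python3 -c "
from h import *
snap('side','d23');snap('scene','s23')
n=np.array([np.cos(np.radians(27.3)),np.sin(np.radians(27.3))]);t=np.array([-n[1],n[0]])
F=np.array([373.5,285.5])+50*n
for f in ['d23','s23']:
  im,d,K,T=load(f);P=pts(d,K,T)
  a=(P[...,:2]-F)@n;b=(P[...,:2]-F)@t;z=P[...,2]
  for nm,b0,b1 in [('tab',0,150),('brd',-150,0)]:
   for lo,hi in [(15,30),(60,80),(110,130),(150,165),(172,190)]:
    m=(z>lo)&(z<hi)&(abs(a)<60)&(b>b0)&(b<b1)&((a>3)|(z>105))
    if m.sum()>10: print(f,nm,lo,hi,m.sum(),'a',np.percentile(a[m],[5,50,95]).round(1),'b',np.percentile(b[m],[1,99]).round(1),'slope',np.polyfit(b[m],a[m],1)[0].round(3))
  for lo,hi in [(218,234),(160,172),(102,114),(44,54),(18,28)]: rects(f,lo,hi,100,(400,660,-450,-200))
"
```

```text
clock: 43.33
eef_pos: [437.5, 246.9, 445.6]
tool_rot: [3.136, -0.0, 2.046]
force: [0.3, -0.8, -0.2]
width: 44.0
clock: 43.67
eef_pos: [376.5, 359.6, 443.0]
tool_rot: [3.141, -0.007, 2.059]
force: [-0.4, 1.4, 0.4]
width: 79.7
d23 tab 110 130 120 a [-5.9 -3.1  0.6] b [  5.  123.5] slope -0.023
d23 tab 150 165 100 a [-14.  -12.3  -8.2] b [  5.4 122.2] slope -0.015
d23 tab 172 190 162 a [-15.9 -11.   -5.6] b [  7.4 124.3] slope -0.002
d23 brd 15 30 14 a [19.2 23.8 27.2] b [-120.5 -114.5] slope -0.144
d23 brd 110 130 133 a [-5.  -2.6  3.2] b [-119.6  -11.1] slope -0.035
d23 brd 150 165 105 a [-12.7 -11.1  -5.2] b [-120.3  -11.6] slope -0.036
d23 brd 172 190 242 a [-17.4 -14.5  -8.2] b [-119.3   -9.7] slope -0.014
px [ 310  262   57   57 1925] c [ 557.7 -330.1] wh [86.6 58.4] ang 89.9 z 224.0 bgr [ 59. 108. 148.]
px [327 323  37  20 360] c [ 555.5 -377.9] wh [15.4 57.6] ang 86.1 z 166.0 bgr [ 55.  99. 132.]
px [327 344  35  21 370] c [ 555.7 -390.7] wh [16.4 58.8] ang 89.6 z 108.0 bgr [ 59. 102. 137.]
px [ 280  302   97   91 2422] c [ 555.8 -330.4] wh [170.9 120.5] ang 89.2 z 49.8 bgr [29.
[... 567 characters left out ...]
d 110 130 76 a [-2.1  4.8  7.9] b [-121.1  -11.8] slope 0.032
s23 brd 150 165 60 a [-11.3  -3.3  -1.3] b [-122.   -17.2] slope 0.041
s23 brd 172 190 123 a [-17.7 -10.8  -6.4] b [-120.1  -11.3] slope -0.001
px [169 217  48  35 914] c [ 557.6 -331.2] wh [86.9 62. ] ang 88.3 z 223.9 bgr [ 77. 121. 157.]
px [168 257  22  18 174] c [ 557.1 -379. ] wh [14.2 58.2] ang 88.8 z 165.6 bgr [ 69.5 110.  142. ]
px [166 274  45  23 274] c [ 556.1 -361.3] wh [77.3 61.2] ang 89.3 z 107.9 bgr [ 63.5 102.  135. ]
px [ 156  271   88   55 1332] c [ 556.4 -330.9] wh [172.6 122.4] ang 89.1 z 49.8 bgr [22. 22. 24.]
px [ 149  282  109   59 1020] c [ 556.9 -325. ] wh [211.9 149.7] ang 89.2 z 23.8 bgr [149. 160. 169.]
```

View pics/s23.png

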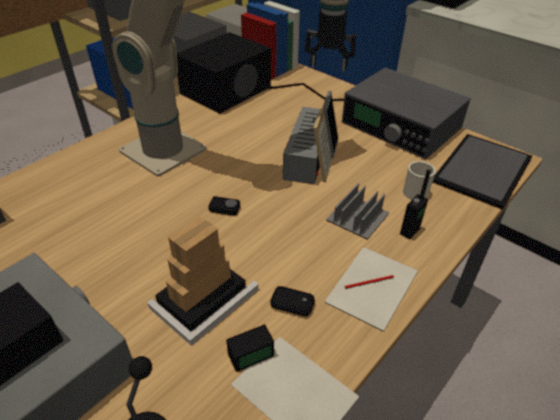

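View pics/d23.png

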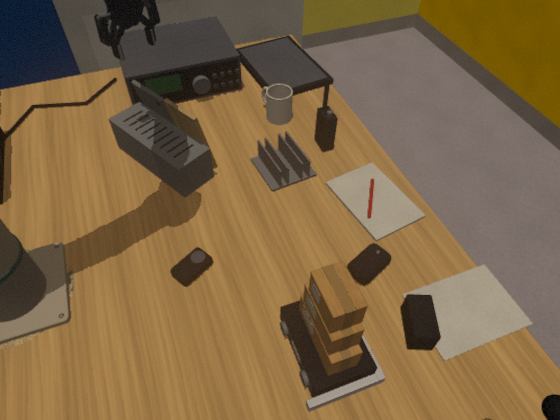

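Both panels lean on the supply at 12–13°, the column is centred, and the tuner is flush to about 1 mm. One settling pause, then hand in.

```bash
python3 -m jog '[0,0,0,0,80, 0,0,0,0,80, 0,0,0,0,80, 0,0,0,0,80, 0,0,0,0,80, 0,0,0,0,80]'; python3 -c "
from h import *
rects('s23',70,95,40,(640,900,230,420))
print(finish_job())"
```

```text
clock: 44.27
eef_pos: [382.6, 352.3, 442.7]
tool_rot: [3.141, 0.0, 2.045]
force: [-0.9, 0.7, 0.0]
width: 79.9
px [408 162  28  20 285] c [729.7 355.1] wh [75.1 77.9] ang 43.8 z 82.2 bgr [ 81.  94. 101.]
the job is handed in; nothing more can be done
None
```

I handed the job in at 44 s; the hand-in gives no verdict, so these are my own last camera checks, all of which came out within the limits.

- **Tuner:** I pushed it into the corner with the fingertips before stacking anything. It is within about 1 mm of flush with both rails and square to about 1°.
- **Cartons:** All three are stacked long, middle, short, each centred on the tuner to about 2 mm and lined up to about 1°. None was knocked aside.
- **Panels:** I stood the tablet and then the board in front of the supply, let go, and tipped them back onto it. Both lean about 12–13°, at +64 mm (tablet) and −66 mm (board) from its middle. The screen and paper face outward, and both panels are parallel to the supply to about 2–3°.
- **Mug:** It is upright where it started, and nothing is left in the gripper.

Panel contact with the supply's upper edge was judged from depth images and the panels holding still, not measured as a force. Depth slices of the two panels from the two cameras differ by a few mm in position, because each camera sees a different face. Nothing else disagreed.

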